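Load the curing plate and set its thermostat

TASK

Lay the loose T-footed tube mount from the bench flat in the empty pocket of the curing plate, setting it down rather than dropping it. Then turn the plate's thermostat knob up until the knob's pointer lines up with the point of the steel set-point rider on the rim of the scale. Leave the rider, the other mounts and the other things on the bench as they are.

Things in the scene. Friction and masses are not known exactly. Their poses are not given: they have to be found in the camera images.
- hotplate: Curing plate, fixed: grey box 170 (x) x 320 (y) mm. Origin: centre of its underside, on the bench; x points away from the robot, y left (give or take its yaw). Its +y part has two T-shaped pockets side by side, floors 70 mm above the bench, ribs 6 mm high round them: the one farther from the knob is taken, the nearer empty. Its -y part is a level deck 60 mm above the bench with the thermostat.
- pocket (a point): Centre of the empty pocket, on its floor; axes as the hotplate's. The pocket has the T outline of the mount's foot plus 2.5 mm on every side, the narrow tongue towards +x, so the foot fits only one way round. With the foot fully down its top is flush with the ribs and the mount's origin is here, within that play.
- mount: Loose aluminium tube mount, 0.07-0.13 kg, on the bench left of the plate. Origin: underside, middle of its 76 x 70 mm outline. T-shaped foot 6 mm thick: 70 wide (y) from x = -38 to 2 mm, tongue 30 wide from x = 2 to 38. Upright lug with its centre at x = -8, y = 0: 12 mm thick (x), 30 wide (y), flat-sided, full width up to z = 30, round top to z = 45; the bore is only drawn on.
- plain_mount: Bystander on the bench: a mount with the same lug (at its middle), but a straight foot 76 x 34 x 6 mm. Origin: centre of its underside. Leave it alone.
- loaded_mount: A mount just like the loose one (same origin and axes), lying in the other pocket, 85 mm to the +y side of the empty one. Leave it alone.
- primer: Bystander: small closed white bottle, 42 mm across, 95 mm high, beyond the curing plate. Origin: centre of its underside.
- screwdriver: Bystander: black screwdriver, 190 mm long, lying on the bench to the right.
- dial_center (a point): On the knob's upright axis at the deck's surface. Knob: round skirt 60 mm across, its top 12 mm above here, and on it an upright bar 16 mm wide, 12 to 38 mm above here, from 24 mm behind the axis (square tail) to 36 mm before it (nose, pointed from 28 mm on, white line on top). A thin blade under the nose carries the pointer to 41 mm. Nothing else within 60 mm stands over 11 mm.
- thermostat (a joint): Knob angle, rad: 0 = start of the scale (off), growing clockwise seen from above, 4.71 = end. At value q the pointer points from the axis at 2.356 - q rad, counted counter-clockwise from the hotplate's x axis. The knob has a steady drag of 0.08 N m and stays where it is left. It starts at 0 to 0.5.
- rider (a joint): Place of the set-point rider on the same scale, rad, same zero and direction as the knob: pointer and rider line up when the two values are equal. It lies at 1.3 to 3.6 and is clamped; it must not be moved.
- pointer_tip (a point): Tip of the knob's pointer, 43 mm from the dial's axis, 3 mm above the deck.
- rider_tip (a point): Point of the set-point rider, 43 mm from the dial's axis, 3 mm above the deck. The rider is a small dark steel clip, 12 mm wide, on the rim of the white scale disc (104 mm across): a triangular point inwards, the clip reaching out to 60 mm from the axis and up to 11 mm above the deck. The scale has a line every 10 degrees, a long one every 30.
Things that resemble listed ones, but are neither listed nor needed, are in the scene too. What is shaped like the mount but brown or yellow is not meant.

How it is judged (in metres and radians):
On the way, in this order (a step that is already met when the one before it is completed fails the run):
1. the mount lies flat in the empty pocket, released (horizontal distance between mount and pocket below 0.0045 m and z of mount in the frame of pocket below 0.002 m and angle between mount's own z axis and vertical below 0.05 rad and angle between the x axis of mount and the x axis of hotplate, either way round below 0.15 rad and contact force between the fingers and mount below 0.1 N and linear speed of mount below 0.02 m/s), for 0.2 s.
2. the thermostat's pointer stands at the rider (horizontal distance between pointer_tip and rider_tip below 0.0038 m and velocity of joint thermostat between -0.05 and 0.05 rad/s), for 0.2 s.
At the end, for the whole second after the job is handed in: The T-footed mount lies flat and fully down in the pocket that was empty (4.5 mm of its centre, 2 mm of its floor, tilt 0.05 rad, square to 0.15 rad), released, at rest; the knob's pointer stands still within 3.8 mm (5 degrees, half a division) of the rider's point (all of step 1 and all of step 2); the robot touches nothing.
It fails at once if the mount is dropped (a free fall of about 20 mm) (contact force between each of the fingers, anything else and mount below 0.05 N and linear speed of mount above 0.6 m/s).
It fails at once if the set-point rider is moved (3 mm) (distance of rider_tip from where it was at the start of the episode above 0.003 m).
It fails at once if the mount in the other pocket is disturbed (8 mm) (distance of loaded_mount from where it was at the start of the episode above 0.008 m).
It fails at once if another thing on the bench is pushed away (20 mm) (distance of any of plain_mount, primer, screwdriver from where it was at the start of the episode above 0.02 m).
It also fails if it takes over 58 s, if anything falls off the work surface, if the arm or the gripper's body presses on something with over 40 N, if the wrist force passes 120 N, or if a joint passes its speed limit or range.

ROBOT

A 6-joint arm with a two-finger parallel gripper is mounted at the origin on the work surface. World frame = base frame: x ahead of the robot, y to its left, z up, the work surface at z = 0. Lengths are in mm, angles in rad, forces in N, time in s.
With the tool pointing down it reaches from about 300 to 875 mm from the base axis. Payload 4.2 kg.
Tool frame: the origin (TCP) lies on the mounting face of the last link; the fingertips stand 173 mm ahead of it and the grasp point (between the pads) lies 155 mm ahead of it; z points along the fingers, y is the direction in which the jaws open and shut (so a half turn about z gives the same grasp; the last joint's range is limited). The gripper opens to 85 mm and grips with 20 to 120 N. Pads are 22 mm wide; open, the fingers measure 114 mm over their backs; the gripper's body (76 mm by 85 mm) begins 54 mm behind the grasp point. The pads swing forward as they close: fully open they stand 13 mm farther back than shut.
Start: joints at [1.192, 0.32, 1.565, -0, 1.257, -0.02], TCP at [201.908, 538.383, 404.738] pointing down, gripper open.
Joint ranges: [-3.11, 3.11], [-0.84, 2.01], [0.21, 2.61], [-1.34, 4.49], [0.05, 2.63], [-2.56, 2.56]. Speed limits (rad/s): [2.57, 2.57, 3.14, 3.14, 3.14, 3.14].

INTERFACE

Orientations are given as a rotation vector (axis times angle).
In Python, from bench import env, cams, ticket gives the robot as it stands.
- The arm moves only by the shell command python3 -m inch 'ROWS' [FORCE]. ROWS is JSON, a list of rows, each an object of numbers: "wx", "wy", "wz": the turn, a rotation vector about the tool's x, y, z in rad; "dx", "dy", "dz": the shift along the tool's x, y, z in m; "hand": the finger opening in m, from 0 to 0.0854. In form: [{"wx": .., "wy": .., "wz": .., "dx": .., "dy": .., "dz": .., "hand": ..}, ...]. A call has 1 to 20 rows; each row shifts and turns the pose as measured when the row begins, along the tool's axes as they then stand; what a row does not reach is not made up. A row lasts 1/12 s, in which the tool goes at most 41.7 mm and 7.16 degrees, less where a joint would pass 70% of its speed; a pose out of reach is approached as far as the arm can. A call with a gripper value outside its range is refused whole. The fingers move at their own pace and stop on an object; FORCE is the grip in N (left out, the last holds). Time passes only in rows, so rows that do not move let the fingers close. It gives the time, the measured TCP pose, the force and the opening at its end, in the units of the state.
- env.state(): the state, without advancing time (a new reading comes with each control period).
- cams.snapshot(name): name is "scene" or "top"; returns the picture (420x560x3 uint8, red, green, blue); there is no depth.
- cams.camera_params(name): a dict with "vfov" (degrees; the focal length in pixels is half the picture's height over the tangent of half this angle, whatever the lens; pixels are square), "cx", "cy" (the principal point, pixels), "origin" and "attitude" of the camera in the world. Camera axes: x right, y up, looking along -z (the intrinsics and any distortion apply to the point x, -y, -z); pixel columns grow to the right and rows downward; lengths in mm; the calibration is good to about 2 mm. A picture is of the moment at which its call begins. camera_params takes no time and is no camera call.
- ticket.finish_job(): hands the job in, once; it reports no verdict.
The state is a dict: "time_s": time; "joint_positions": joint angles; "dq": joint speeds; "joint_torque": joint torques, N m; "tool_pos": TCP position; "tcp_rot": TCP orientation; "contact_force": force on the tool from outside, world axes, zero at the start; "ft_torque": the same for the moment, N m; "gripper_width": finger opening in mm.
Only numpy, scipy, OpenCV 4.12 (cv2) and the standard library are available. Lean on these libraries where they do the work, as an engineer would, in place of code of your own. Each camera call takes 0.05 s, during which the arm holds its last target.

## Working session

There is one attempt and no reset: what is moved stays moved. The work goes in short steps, Python scripts to look and compute and a shell command to move; the robot and the scene stay as the last step left them, time stands still between calls to the robot, and variables do not carry over. Pictures are saved under pics/ and viewed, and the job is handed in when it is done.

```bash
ls; mkdir -p pics; python3 - <<'E'
from bench import env,cams,ticket
import cv2
print(env.state())
for n in ("scene","top"):
    print(n,cams.camera_params(n))
    im=cams.snapshot(n); cv2.imwrite(f"pics/{n}0.png",im[:,:,::-1])
E
```

```text
pics
{'time_s': 0.0, 'joint_positions': array([ 1.19205680e+00,  3.20326368e-01,  1.56566174e+00,  4.92251435e-05,
        1.25739615e+00, -2.00031011e-02]), 'dq': array([ 0.00043669,  0.00040258,  0.00086054,  0.00034616, -0.00037566,
       -0.00323337]), 'joint_torque': array([-6.53314619e-04, -4.15519023e+01, -2.34155202e+01, -1.06407012e-04,
        8.11674952e-03,  1.39749204e-06]), 'tool_pos': array([201.81471921, 538.25392083, 403.86889067]), 'tcp_rot': array([-5.60436950e-01, -3.09079111e+00,  2.74359235e-03]), 'contact_force': array([ 0.74090677, -0.2404096 ,  0.35172459]), 'ft_torque': array([ 0.06791158, -0.0312567 ,  0.00560755]), 'gripper_width': 85.55893267932387}
scene {'vfov': 46.05849423561041, 'cx': 278.22454439885996, 'cy': 209.19717931740428, 'origin': array([1477.34685528,  618.70695375,  934.05115609]), 'attitude': array([0.52708816, 1.02281635, 1.98313367])}
top {'vfov': 54.430241594946956, 'cx': 284.0839363772598, 'cy': 212.61010152403134, 'origin': array([ 348.5913466 ,  -51.73807937, 1171.62214094]), 'attitude': array([ 0.10143245, -0.1092415 , -1.5438957 ])}
```

View pics/scene0.png

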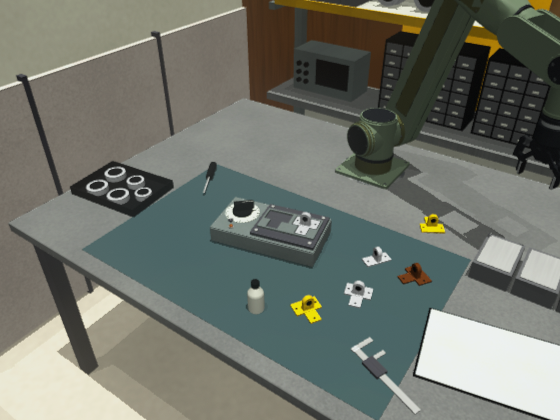

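View pics/top0.png

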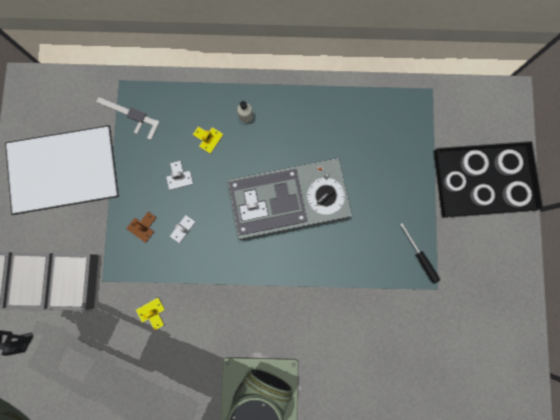

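Candidates (top view): aluminium T at (178,175), straight-footed plain mount (182,229), yellow T's at (208,138) and (151,313), brown T at (143,227), and the loaded mount at (253,206). I choose (178,175); next I check it in close crops.

```bash
python3 - <<'E'
import cv2,numpy as np
t=cv2.imread("pics/top0.png"); s=cv2.imread("pics/scene0.png")
def crop(im,x,y,w,h,k): return cv2.resize(im[y:y+h,x:x+w],None,fx=k,fy=k,interpolation=cv2.INTER_CUBIC)
cv2.imwrite("pics/c_m_top.png",crop(t,150,150,60,45,12))
cv2.imwrite("pics/c_m_sc.png",crop(s,330,265,60,45,12))
cv2.imwrite("pics/c_p_top.png",crop(t,225,155,130,90,6))
cv2.imwrite("pics/c_d_top.png",crop(t,296,160,60,55,10))
cv2.imwrite("pics/c_d_sc.png",crop(s,205,190,130,80,6))
E
```

```text
(no output)
```

View pics/c_m_top.png

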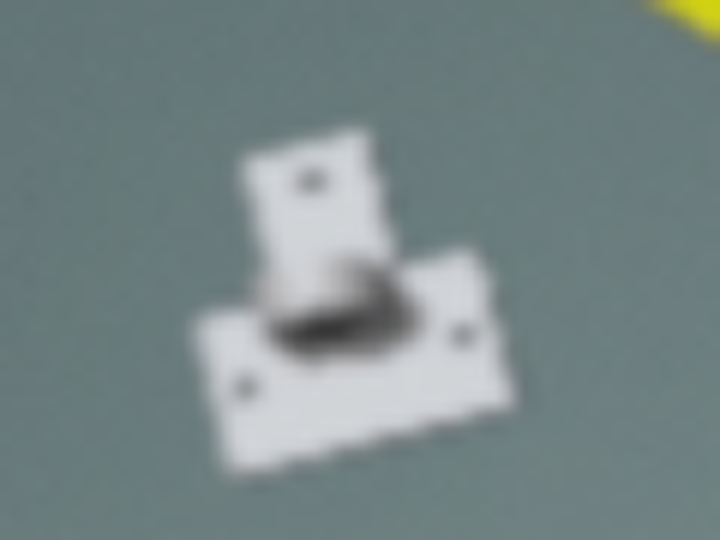

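View pics/c_m_sc.png

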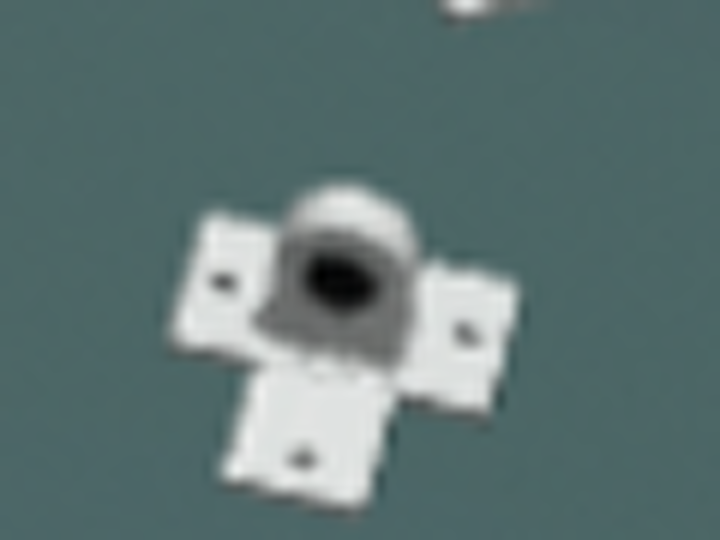

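View pics/c_p_top.png

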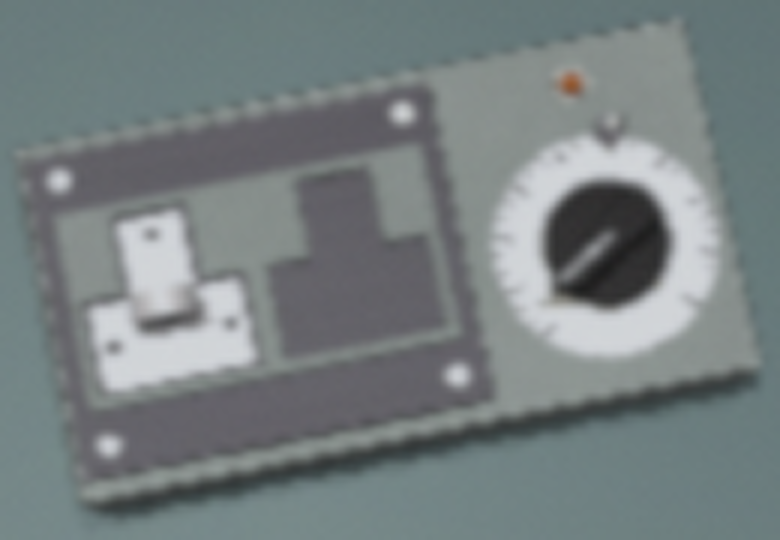

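View pics/c_d_top.png

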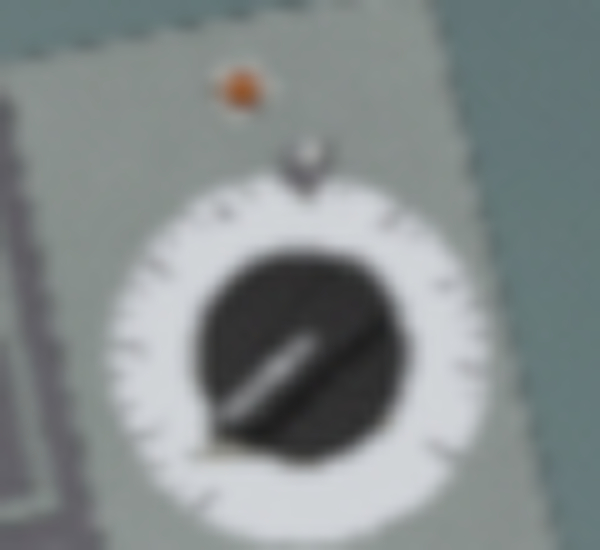

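View pics/c_d_sc.png

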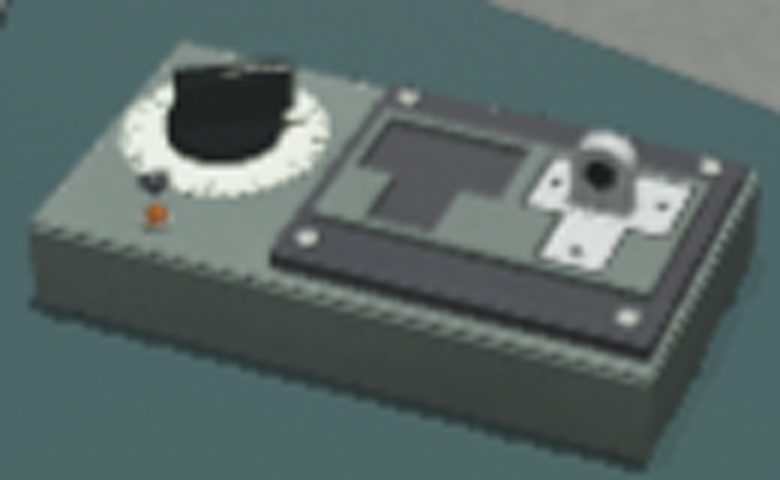

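```bash
cat > h.py <<'E'
import numpy as np,cv2
from bench import env,cams,ticket
from scipy.spatial.transform import Rotation as R
from scipy.optimize import least_squares
def K(n):
    p=cams.camera_params(n); f=210/np.tan(np.radians(p['vfov'])/2); return p,f
def proj(n,P):
    p,f=K(n); c=R.from_rotvec(p['attitude']).inv().apply(np.atleast_2d(P)-p['origin'])
    return np.c_[p['cx']+f*c[:,0]/-c[:,2], p['cy']-f*c[:,1]/-c[:,2]]
def ray(n,uv,z):
    p,f=K(n); uv=np.atleast_2d(uv); d=np.c_[(uv[:,0]-p['cx'])/f,-(uv[:,1]-p['cy'])/f,-np.ones(len(uv))]
    d=R.from_rotvec(p['attitude']).apply(d); s=(z-p['origin'][2])/d[:,2]
    return p['origin']+d*s[:,None]
def unc(c,k,off): return (np.atleast_2d(c)+.5)/k-.5+np.array(off)
FOOT=np.array([(38,15),(38,-15),(2,35),(2,-35),(-38,-35),(-38,35)],float)
def pose(p,m): # p=x,y,yaw
    c,s=np.cos(p[2]),np.sin(p[2]); return m@np.array([[c,s],[-s,c]])+p[:2]
def fit(n,uv,z,m,x0):
    W=ray(n,uv,z)[:,:2]
    r=least_squares(lambda p:(pose(p,m)-W).ravel(),x0); return r.x,np.sqrt(np.mean(r.fun**2)),r.fun.reshape(-1,2)
E
python3 - <<'E'
from h import *
np.set_printoptions(precision=2,suppress=True)
mt=unc([(243,155),(368,130),(193,322),(480,250),(515,405),(230,472)],12,(150,150))
ms=unc([(365,505),(222,478),(487,412),(170,345),(207,212),(517,285)],12,(330,265))
for n,uv in (("top",mt),("scene",ms)):
    r=fit(n,uv,6,FOOT,[500,200,0]); print(n,r[0],r[1]); print(r[2])
pl=unc([(18,152),(680,18),(758,365),(85,490)],6,(225,155)); M=np.array([(85,160),(85,-160),(-85,-160),(-85,160)],float)
r=fit("top",pl,60,M,[450,0,0]); print("plate",r[0],r[1],r[2])
ps=unc([(650,385),(32,228),(185,42),(755,172)],6,(205,190))
r=fit("scene",ps,60,M,[450,0,0]); print("plate scene",r[0],r[1],r[2])
P=FOOT+np.sign(FOOT)*2.5; P[2:4,0]=4.5
pk=unc([(300,180),(370,168),(268,265),(430,235),(445,325),(283,357)],6,(225,155))
r=fit("top",pk,73,P,[450,0,0]);print("pocket",r[0],r[1],r[2])
psc=unc([(375,222),(370,222)],6,(205,190))
d=unc([(299,356)],10,(296,160)); print("dial",ray("top",d,60))
rt=ray("top",unc([(306,195)],10,(296,160)),63);pt=ray("top",unc([(203,455)],10,(296,160)),63)
print("rider",rt,"pt",pt)
print("dial scene",ray("scene",unc([(225,130)],6,(205,190)),60))
E
```

```text
top [612.83 256.65   0.27] 0.5526698698237628
[[-0.69 -0.64]
 [ 0.32  0.48]
 [ 1.08 -0.57]
 [ 0.22  0.47]
 [-0.18  0.32]
 [-0.73 -0.06]]
scene [614.93 259.51   0.29] 0.7870835782740243
[[ 0.96  0.47]
 [-0.69  0.19]
 [-0.33  0.15]
 [-1.18 -1.37]
 [ 1.47  0.23]
 [-0.24  0.34]]
plate [543.06 -67.97   0.22] 3.5971743571243957 [[ 4.09  3.35]
 [ 2.73 -2.93]
 [-0.69 -3.49]
 [-6.12  3.07]]
plate scene [546.56 -62.86   0.23] 2.593036686481464 [[-1.65  1.77]
 [ 0.69 -3.83]
 [ 1.8  -2.63]
 [-0.84  4.68]]
pocket [538.72 -51.24   0.2 ] 1.1291232550790347 [[ 0.6   1.67]
 [ 1.3  -0.77]
 [ 0.99  0.48]
 [ 0.51  0.38]
 [-2.32 -1.12]
 [-1.08 -0.65]]
dial [[ 550.7  -168.66   60.  ]]
rider [[ 595.51 -169.82   63.  ]] pt [[ 521.88 -142.24   63.  ]]
dial scene [[ 548.88 -168.89   60.  ]]
```

```bash
python3 - <<'E'
import cv2,numpy as np
t=cv2.imread("pics/top0.png"); s=cv2.imread("pics/scene0.png")
def crop(im,x,y,w,h,k): return cv2.resize(im[y:y+h,x:x+w],None,fx=k,fy=k,interpolation=cv2.INTER_CUBIC)
cv2.imwrite("pics/p1_top.png",crop(t,235,175,70,52,11))
cv2.imwrite("pics/p1_sc.png",crop(s,258,203,66,44,12))
E
```

```text
(no output)
```

View pics/p1_top.png

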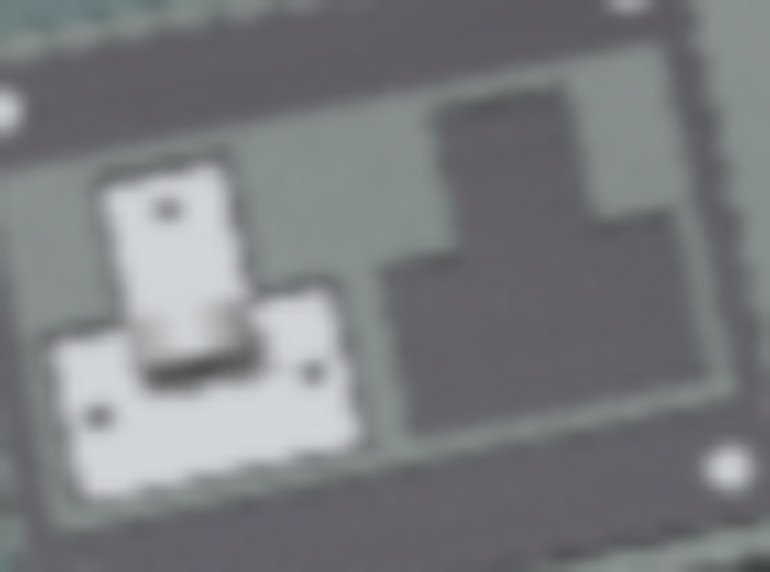

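View pics/p1_sc.png

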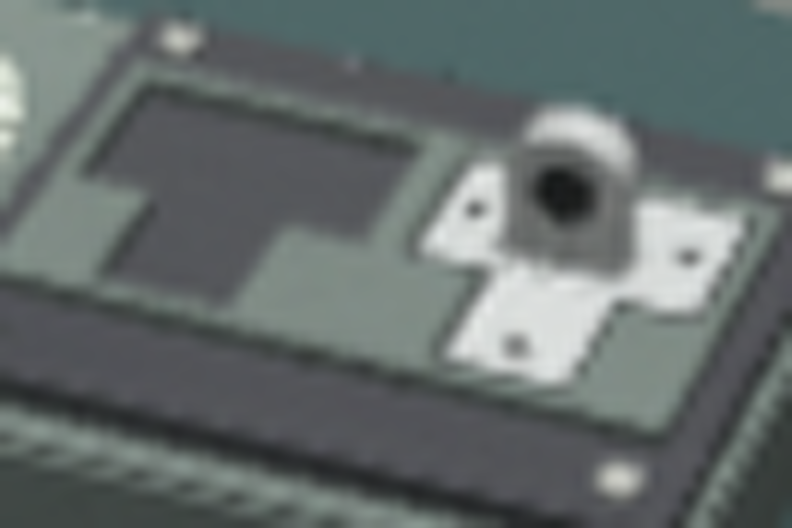

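```bash
python3 - <<'E'
from h import *
np.set_printoptions(precision=2,suppress=True)
P=FOOT+np.sign(FOOT)*2.5; P[2:4,0]=4.5
a=lambda l,k,o:unc(l,k,o)
T=(11,(235,175));S=(12,(258,203))
pt=a([(437,105),(567,85),(385,268),(672,210),(712,378),(408,435)],*T)
ps=a([(232,305),(97,272),(368,240),(82,178),(148,82),(420,150)],*S)
lt=a([(100,185),(222,160),(50,345),(330,288),(360,440),(92,500)],*T)
ls=a([(570,385),(445,355),(700,315),(420,250),(470,162),(748,212)],*S)
for nm,n,uv,m in (("pk","top",pt,P),("pk","scene",ps,P),("ld","top",lt,FOOT),("ld","scene",ls,FOOT)):
    r=fit(n,uv,76,m,[500,0,.2]); print(nm,n,r[0],r[1]); 
    if nm=="ld": print("   pocket implied",pose(r[0],np.array([[0,-85.]])))
    print(r[2].T)
E
```

```text
pk top [538.47 -51.07   0.21] 1.0783635684133788
[[-0.56  0.89  1.41  0.78 -1.42 -1.11]
 [ 1.27 -0.79  1.55 -1.14  0.14 -1.03]]
pk scene [540.12 -47.8    0.23] 1.9268052276959187
[[ 2.22  2.31  1.99  0.02 -2.15 -4.39]
 [ 1.2   0.92  0.41 -1.46 -1.33  0.25]]
ld top [518.96  31.98   0.24] 0.708534732590319
   pocket implied [[539.36 -50.54]]
[[-0.42 -0.27  0.2   1.05 -0.12 -0.44]
 [-0.49  0.37 -0.54  0.05 -1.03  1.64]]
ld scene [520.23  34.95   0.26] 0.8822456279546967
   pocket implied [[541.91 -47.24]]
[[-0.51  0.04 -0.68  0.78 -1.41  1.79]
 [ 0.05  1.09 -0.79 -0.18 -0.77  0.61]]
```

```bash
cat >> h.py <<'E'
def go(x,y,z,yaw,alt=True):
    """grasp point target (mm) and yaw of jaw (tool y) axis; prints remaining turn then shift in tool axes (m) after turn"""
    s=env.state(); Rt=R.from_rotvec(s['tcp_rot']); M=Rt.as_matrix()
    jy=np.arctan2(M[1,1],M[0,1])
    best=[]
    for a in (yaw,yaw+np.pi):
        y_=np.array([np.cos(a),np.sin(a),0]); z_=np.array([0,0,-1.]); G=np.c_[np.cross(y_,z_),y_,z_]
        w=(Rt.inv()*R.from_matrix(G)).as_rotvec(); best.append((np.linalg.norm(w),w,G))
    for n,w,G in sorted(best,key=lambda b:b[0]):
        t=np.array([x,y,z+155.]); d=G.T@(t-s['tool_pos'])/1000
        print("turn",np.round(w,3),"shift after turn",np.round(d,4))
    print("t",s['time_s'],"tcp",np.round(s['tool_pos'],1),"jaw yaw",round(jy,3),"q",np.round(s['joint_positions'],2),"w",round(s['gripper_width'],1),"F",np.round(s['contact_force'],1))
E
python3 - <<'E'
from h import *
# lug centre: mount origin + Rot*( -8,0), average of cameras
m=np.array([613.9,258.1,.28]); c=pose(m,np.array([[-8.,0]]))[0]; print(c)
go(c[0],c[1],120,.28)
E
```

```text
[606.21155649 255.88915481]
turn [-0.002  0.001  0.932] shift after turn [-0.3831  0.3106  0.1289]
turn [-1.00e-03 -2.00e-03 -2.21e+00] shift after turn [ 0.3831 -0.3106  0.1289]
t 0.1 tcp [201.9 538.2 403.9] jaw yaw 1.212 q [ 1.19  0.32  1.57 -0.    1.26 -0.02] w 84.9 F [ 0.1 -0.1 -0.3]
```

```bash
python3 -m inch '[{"wz":0.117,"hand":0.045},{"wz":0.117,"hand":0.045},{"wz":0.117,"hand":0.045},{"wz":0.117,"hand":0.045},{"wz":0.117,"hand":0.045},{"wz":0.117,"hand":0.045},{"wz":0.117,"hand":0.045},{"wz":0.113,"hand":0.045}]' 30 && python3 - <<'E'
from h import *
go(606.2,255.9,120,.28)
E
```

```text
schema error: expected keys wx, wy, wz, dx, dy, dz, hand
```

```bash
python3 -m inch '[{"wx":0,"wy":0,"wz":0.12,"dx":0,"dy":0,"dz":0,"hand":0.045},{"wx":0,"wy":0,"wz":0.12,"dx":0,"dy":0,"dz":0,"hand":0.045},{"wx":0,"wy":0,"wz":0.12,"dx":0,"dy":0,"dz":0,"hand":0.045},{"wx":0,"wy":0,"wz":0.12,"dx":0,"dy":0,"dz":0,"hand":0.045},{"wx":0,"wy":0,"wz":0.12,"dx":0,"dy":0,"dz":0,"hand":0.045},{"wx":0,"wy":0,"wz":0.12,"dx":0,"dy":0,"dz":0,"hand":0.045},{"wx":0,"wy":0,"wz":0.12,"dx":0,"dy":0,"dz":0,"hand":0.045},{"wx":0,"wy":0,"wz":0.09,"dx":0,"dy":0,"dz":0,"hand":0.045}]' 30 && python3 - <<'E'
from h import *
go(606.2,255.9,120,.28)
E
```

```text
time_s: 0.77
tool_pos: [201.5, 537.5, 399.6]
tcp_rot: [1.934, 2.472, -0.017]
contact_force: [-0.4, -0.2, 0.1]
gripper_width: 45.1
turn [-0.007  0.009 -0.037] shift after turn [-0.3824  0.3111  0.1246]
turn [0.014 0.01  3.105] shift after turn [ 0.3824 -0.3111  0.1246]
t 0.7667 tcp [201.5 537.5 399.6] jaw yaw 0.243 q [1.19 0.32 1.57 0.   1.26 0.95] w 45.1 F [-0.4 -0.2  0.1]
```

```bash
python3 -m inch '[{"wx":0,"wy":0,"wz":-0.02,"dx":-0.0294,"dy":0.0239,"dz":0.005,"hand":0.045},{"wx":0,"wy":0,"wz":-0.015,"dx":-0.0294,"dy":0.0239,"dz":0.005,"hand":0.045},{"wx":0,"wy":0,"wz":0,"dx":-0.0294,"dy":0.0239,"dz":0.008,"hand":0.045},{"wx":0,"wy":0,"wz":0,"dx":-0.0294,"dy":0.0239,"dz":0.008,"hand":0.045},{"wx":0,"wy":0,"wz":0,"dx":-0.0294,"dy":0.0239,"dz":0.008,"hand":0.045},{"wx":0,"wy":0,"wz":0,"dx":-0.0294,"dy":0.0239,"dz":0.008,"hand":0.045},{"wx":0,"wy":0,"wz":0,"dx":-0.0294,"dy":0.0239,"dz":0.008,"hand":0.045},{"wx":0,"wy":0,"wz":0,"dx":-0.0294,"dy":0.0239,"dz":0.008,"hand":0.045},{"wx":0,"wy":0,"wz":0,"dx":-0.0294,"dy":0.0239,"dz":0.008,"hand":0.045},{"wx":0,"wy":0,"wz":0,"dx":-0.0294,"dy":0.0239,"dz":0.008,"hand":0.045},{"wx":0,"wy":0,"wz":0,"dx":-0.0294,"dy":0.0239,"dz":0.008,"hand":0.045},{"wx":0,"wy":0,"wz":0,"dx":-0.0294,"dy":0.0239,"dz":0.008,"hand":0.045}]' 30 && python3 - <<'E'
from h import *
go(606.2,255.9,120,.28)
E
```

```text
time_s: 1.77
tool_pos: [582.2, 268.1, 302.2]
tcp_rot: [-1.876, -2.516, 0.021]
contact_force: [0.1, 1.2, 0.6]
gripper_width: 44.9
turn [-0.013  0.005  0.01 ] shift after turn [-0.0184  0.0197  0.0272]
turn [-0.009 -0.02  -3.132] shift after turn [ 0.0184 -0.0197  0.0272]
t 1.7667 tcp [582.2 268.1 302.2] jaw yaw 0.29 q [ 0.41  0.5   1.55 -0.    1.11  0.13] w 44.9 F [0.1 1.2 0.6]
```

```bash
python3 -m inch '[{"wx":-0.007,"wy":0.003,"wz":0.005,"dx":-0.009,"dy":0.01,"dz":0.022,"hand":0.04},{"wx":-0.006,"wy":0.002,"wz":0.005,"dx":-0.009,"dy":0.01,"dz":0.022,"hand":0.04},{"wx":0,"wy":0,"wz":0,"dx":0,"dy":0,"dz":0.01,"hand":0.04},{"wx":0,"wy":0,"wz":0,"dx":0,"dy":0,"dz":0,"hand":0.04}]' 30 && python3 - <<'E'
from h import *
go(606.2,255.9,85,.28)
for n in ("scene","top"):
    cv2.imwrite(f"pics/{n}1.png",cams.snapshot(n)[:,:,::-1])
def crop(im,x,y,w,h,k): return cv2.resize(im[y:y+h,x:x+w],None,fx=k,fy=k,interpolation=cv2.INTER_CUBIC)
cv2.imwrite("pics/s1c.png",crop(cv2.imread("pics/scene1.png"),310,215,100,80,7))
cv2.imwrite("pics/t1c.png",crop(cv2.imread("pics/top1.png"),130,140,100,80,7))
E
```

```text
time_s: 2.1
tool_pos: [613.4, 248.6, 242.3]
tcp_rot: [1.902, 2.498, -0.003]
contact_force: [-0.2, 0.4, -0.2]
gripper_width: 40.0
turn [-0.     0.003 -0.011] shift after turn [ 0.009  -0.0049  0.0023]
turn [4.000e-03 1.000e-03 3.131e+00] shift after turn [-0.009   0.0049  0.0023]
t 2.1 tcp [613.4 248.6 242.3] jaw yaw 0.269 q [ 0.37  0.58  1.56 -0.    1.    0.1 ] w 40.0 F [-0.2  0.4 -0.2]
```

View pics/s1c.png

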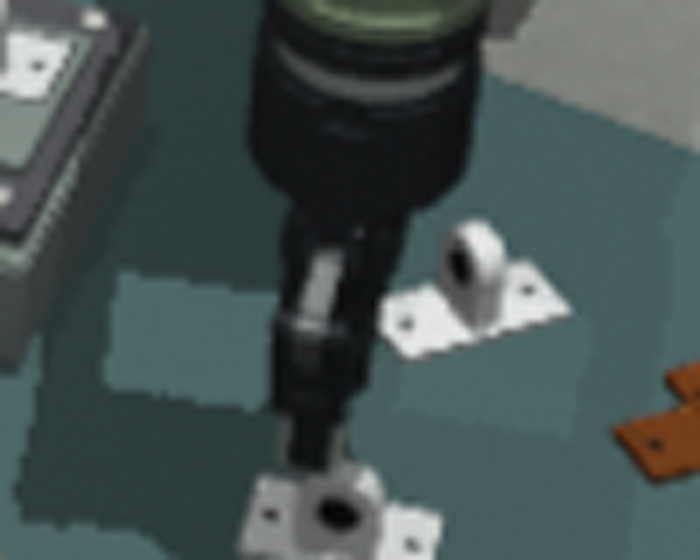

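View pics/t1c.png

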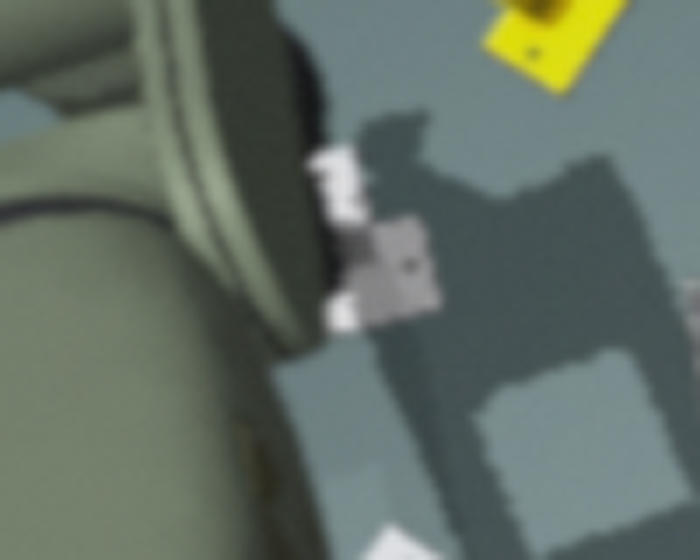

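```bash
python3 - <<'E'
from h import *
s=env.state(); M=R.from_rotvec(s['tcp_rot']).as_matrix(); print(M.round(3))
for z in (155,173):
  for w in (0,20,30): print(z,w,proj("scene",s['tool_pos']+M[:,2]*z+M[:,1]*w).round(1))
print(ray("scene",unc([(313,462)],7,(310,215)),71))
E
```

```text
[[-0.267  0.964  0.004]
 [ 0.964  0.267 -0.001]
 [-0.002  0.003 -1.   ]]
155 0 [[356.4 269.6]]
155 20 [[354.7 274.8]]
155 30 [[353.8 277.4]]
173 0 [[355.7 274.9]]
173 20 [[354.  280.1]]
173 30 [[353.2 282.7]]
[[633.77119917 255.64462022  71.        ]]
```

```bash
python3 -m inch '[{"wx":0,"wy":0,"wz":-0.01,"dx":0.009,"dy":-0.005,"dz":0.005,"hand":0.04},{"wx":0,"wy":0,"wz":0,"dx":0,"dy":0,"dz":0.012,"hand":0.04},{"wx":0,"wy":0,"wz":0,"dx":0,"dy":0,"dz":0,"hand":0.04}]' 30 && python3 - <<'E'
from h import *
go(606.5,256.5,30,.28)
E
```

```text
time_s: 2.45
tool_pos: [604.3, 259.8, 230.1]
tcp_rot: [1.88, 2.509, 0.009]
contact_force: [-1.2, -0.2, -0.1]
gripper_width: 40.2
turn [0.008 0.001 0.005] shift after turn [-0.0038  0.0012  0.0451]
turn [-2.000e-03  1.300e-02 -3.137e+00] shift after turn [ 0.0038 -0.0012  0.0451]
t 2.45 tcp [604.3 259.8 230.1] jaw yaw 0.285 q [ 0.39  0.59  1.59 -0.    0.96  0.11] w 40.2 F [-1.2 -0.2 -0.1]
```

```bash
python3 -m inch '[{"wx":0.004,"wy":0,"wz":0,"dx":-0.0035,"dy":0.001,"dz":0.012,"hand":0.04},{"wx":0,"wy":0,"wz":0,"dx":0,"dy":0,"dz":0.015,"hand":0.04},{"wx":0,"wy":0,"wz":0,"dx":0,"dy":0,"dz":0.008,"hand":0.04},{"wx":0,"wy":0,"wz":0,"dx":0,"dy":0,"dz":0,"hand":0.04},{"wx":0,"wy":0,"wz":0,"dx":0,"dy":0,"dz":0,"hand":0.04}]' 30 && python3 - <<'E'
from h import *
go(606.5,256.5,30,.28)
cv2.imwrite("pics/s2.png",cams.snapshot("scene")[:,:,::-1])
go(606.5,256.5,30,.28)
def crop(im,x,y,w,h,k): return cv2.resize(im[y:y+h,x:x+w],None,fx=k,fy=k,interpolation=cv2.INTER_CUBIC)
cv2.imwrite("pics/s2c.png",crop(cv2.imread("pics/s2.png"),330,255,60,55,11))
E
```

```text
time_s: 2.87
tool_pos: [605.1, 259.0, 194.3]
tcp_rot: [1.875, 2.515, 0.008]
contact_force: [-0.0, -0.5, 0.0]
gripper_width: 40.3
turn [0.007 0.001 0.01 ] shift after turn [-0.0027  0.0006  0.0093]
turn [-1.000e-03  1.100e-02 -3.132e+00] shift after turn [ 0.0027 -0.0006  0.0093]
t 2.8667 tcp [605.1 259.  194.3] jaw yaw 0.29 q [ 0.39  0.63  1.62 -0.    0.89  0.1 ] w 40.3 F [-0.  -0.5  0. ]
turn [0.007 0.001 0.009] shift after turn [-0.0027  0.0007  0.0093]
turn [-1.000e-03  1.000e-02 -3.132e+00] shift after turn [ 0.0027 -0.0007  0.0093]
t 2.9167 tcp [605.1 258.9 194.3] jaw yaw 0.289 q [ 0.39  0.63  1.62 -0.    0.89  0.1 ] w 39.8 F [-0.3 -0.4 -1.1]
```

View pics/s2c.png

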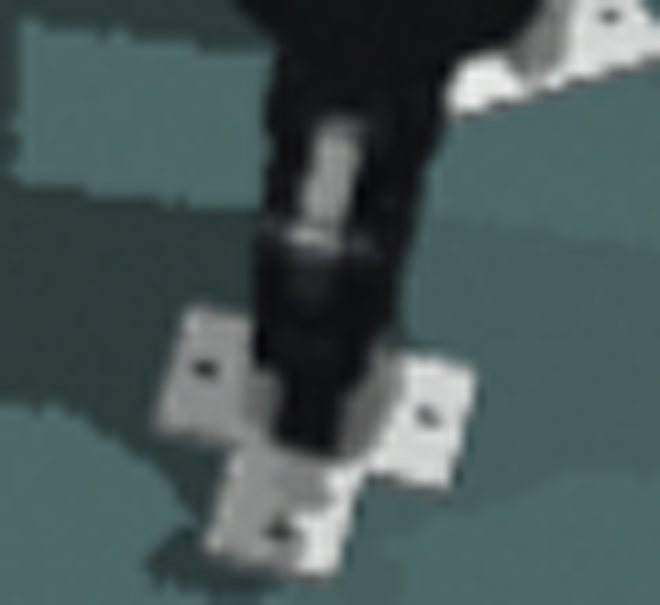

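```bash
python3 -m inch '[{"wx":0.007,"wy":0,"wz":0.008,"dx":-0.001,"dy":0.001,"dz":0.008,"hand":0.04},{"wx":0,"wy":0,"wz":0,"dx":0,"dy":0,"dz":0,"hand":0.025},{"wx":0,"wy":0,"wz":0,"dx":0,"dy":0,"dz":0,"hand":0.018},{"wx":0,"wy":0,"wz":0,"dx":0,"dy":0,"dz":0,"hand":0.014},{"wx":0,"wy":0,"wz":0,"dx":0,"dy":0,"dz":0,"hand":0.008},{"wx":0,"wy":0,"wz":0,"dx":0,"dy":0,"dz":0,"hand":0.005},{"wx":0,"wy":0,"wz":0,"dx":0,"dy":0,"dz":0,"hand":0.005},{"wx":0,"wy":0,"wz":0,"dx":0,"dy":0,"dz":0,"hand":0.005}]' 40 && python3 - <<'E'
from h import *
go(606.5,256.5,30,.28)
E
```

```text
time_s: 3.58
tool_pos: [607.4, 258.1, 187.6]
tcp_rot: [1.888, 2.508, 0.003]
contact_force: [-1.3, -0.1, -0.5]
gripper_width: 11.2
turn [0.003 0.001 0.   ] shift after turn [-0.0012 -0.0013  0.0026]
turn [-1.000e-03  4.000e-03 -3.141e+00] shift after turn [0.0012 0.0013 0.0026]
t 3.5833 tcp [607.4 258.1 187.6] jaw yaw 0.28 q [ 0.38  0.64  1.62 -0.    0.88  0.11] w 11.2 F [-1.3 -0.1 -0.5]
```

```bash
python3 -m inch '[{"wx":0,"wy":0,"wz":0,"dx":0,"dy":0,"dz":-0.01,"hand":0.005},{"wx":0,"wy":0,"wz":0,"dx":0,"dy":0,"dz":-0.02,"hand":0.005},{"wx":0,"wy":0,"wz":0,"dx":0,"dy":0,"dz":-0.03,"hand":0.005},{"wx":0,"wy":0,"wz":0,"dx":0,"dy":0,"dz":-0.03,"hand":0.005},{"wx":0,"wy":0,"wz":0,"dx":0,"dy":0,"dz":-0.03,"hand":0.005},{"wx":0,"wy":0,"wz":0,"dx":0,"dy":0,"dz":-0.03,"hand":0.005},{"wx":0,"wy":0,"wz":0.02,"dx":0,"dy":0,"dz":-0.01,"hand":0.005},{"wx":0,"wy":0,"wz":0.02,"dx":0,"dy":0,"dz":0,"hand":0.005},{"wx":0,"wy":0,"wz":0.02,"dx":0,"dy":0,"dz":0,"hand":0.005}]' 40 && python3 - <<'E'
from h import *
go(533.3,-48.7,175,.22)
E
```

```text
time_s: 4.33
tool_pos: [606.1, 257.8, 359.2]
tcp_rot: [1.966, 2.448, 0.002]
contact_force: [-0.1, 0.3, -0.5]
gripper_width: 11.1
turn [ 0.002  0.001 -0.003] shift after turn [-0.2832 -0.1379  0.0292]
turn [ 1.000e-03 -3.000e-03  3.139e+00] shift after turn [0.2832 0.1379 0.0292]
t 4.3333 tcp [606.1 257.8 359.2] jaw yaw 0.217 q [ 0.38  0.48  1.43 -0.    1.23  0.17] w 11.1 F [-0.1  0.3 -0.5]
```

```bash
python3 -m inch '[{"wx":0,"wy":0,"wz":0,"dx":-0.015,"dy":-0.007,"dz":0,"hand":0.005},{"wx":0,"wy":0,"wz":0,"dx":-0.025,"dy":-0.012,"dz":0,"hand":0.005},{"wx":0,"wy":0,"wz":0,"dx":-0.03,"dy":-0.015,"dz":0,"hand":0.005},{"wx":0,"wy":0,"wz":0,"dx":-0.03,"dy":-0.015,"dz":0,"hand":0.005},{"wx":0,"wy":0,"wz":0,"dx":-0.03,"dy":-0.015,"dz":0,"hand":0.005},{"wx":0,"wy":0,"wz":0,"dx":-0.03,"dy":-0.015,"dz":0,"hand":0.005},{"wx":0,"wy":0,"wz":0,"dx":-0.03,"dy":-0.015,"dz":0,"hand":0.005},{"wx":0,"wy":0,"wz":0,"dx":-0.03,"dy":-0.015,"dz":0,"hand":0.005},{"wx":0,"wy":0,"wz":0,"dx":-0.03,"dy":-0.014,"dz":0,"hand":0.005},{"wx":0,"wy":0,"wz":0,"dx":-0.02,"dy":-0.01,"dz":0,"hand":0.005},{"wx":0,"wy":0,"wz":0,"dx":-0.008,"dy":-0.004,"dz":0,"hand":0.005},{"wx":0,"wy":0,"wz":0,"dx":0,"dy":0,"dz":0,"hand":0.005}]' 40 && python3 - <<'E'
from h import *
go(533.3,-48.7,145,.22)
cv2.imwrite("pics/s3.png",cams.snapshot("scene")[:,:,::-1])
E
```

```text
time_s: 5.33
tool_pos: [518.8, -61.6, 342.9]
tcp_rot: [-1.953, -2.432, 0.038]
contact_force: [-1.2, -0.3, -1.2]
gripper_width: 11.6
turn [-0.033 -0.002 -0.002] shift after turn [0.0094 0.017  0.0429]
turn [-3.000e-03  5.100e-02  3.139e+00] shift after turn [-0.0094 -0.017   0.0429]
t 5.3333 tcp [518.8 -61.6 342.9] jaw yaw 0.218 q [-0.14  0.29  1.77 -0.01  1.11 -0.35] w 11.6 F [-1.2 -0.3 -1.2]
```

View pics/s3.png

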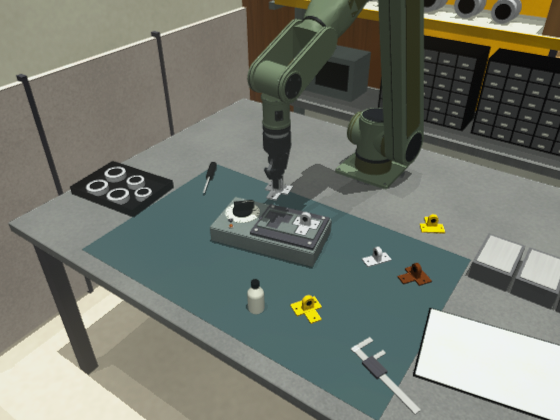

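```bash
python3 -m inch '[{"wx":-0.016,"wy":0,"wz":0,"dx":0.005,"dy":0.008,"dz":0.012,"hand":0.005},{"wx":-0.014,"wy":0,"wz":0,"dx":0.003,"dy":0.006,"dz":0.014,"hand":0.005},{"wx":0,"wy":0,"wz":0,"dx":0,"dy":0,"dz":0.01,"hand":0.005},{"wx":0,"wy":0,"wz":0,"dx":0,"dy":0,"dz":0,"hand":0.005},{"wx":0,"wy":0,"wz":0,"dx":0,"dy":0,"dz":0,"hand":0.005}]' 40 && python3 - <<'E'
from h import *
go(533.3,-48.7,118,.22)
E
```

```text
time_s: 5.8
tool_pos: [531.2, -44.9, 303.8]
tcp_rot: [-1.959, -2.449, -0.003]
contact_force: [-0.2, 0.3, -0.8]
gripper_width: 11.4
turn [-0.002 -0.006  0.001] shift after turn [-0.0042  0.0012  0.0308]
turn [ 0.009 -0.004 -3.14 ] shift after turn [ 0.0042 -0.0012  0.0308]
t 5.8 tcp [531.2 -44.9 303.8] jaw yaw 0.221 q [-0.11  0.34  1.81  0.01  1.   -0.33] w 11.4 F [-0.2  0.3 -0.8]
```

```bash
python3 -m inch '[{"wx":0,"wy":-0.005,"wz":0,"dx":-0.003,"dy":0.001,"dz":0.01,"hand":0.005},{"wx":0,"wy":0,"wz":0,"dx":-0.001,"dy":0,"dz":0.01,"hand":0.005},{"wx":0,"wy":0,"wz":0,"dx":0,"dy":0,"dz":0.006,"hand":0.005},{"wx":0,"wy":0,"wz":0,"dx":0,"dy":0,"dz":0,"hand":0.005},{"wx":0,"wy":0,"wz":0,"dx":0,"dy":0,"dz":0,"hand":0.005}]' 40 && python3 - <<'E'
from h import *
for n in ("scene","top"): cv2.imwrite(f"pics/{n}4.png",cams.snapshot(n)[:,:,::-1])
go(533.3,-48.7,102.6,.22)
def crop(im,x,y,w,h,k): return cv2.resize(im[y:y+h,x:x+w],None,fx=k,fy=k,interpolation=cv2.INTER_CUBIC)
cv2.imwrite("pics/s4c.png",crop(cv2.imread("pics/scene4.png"),255,190,70,60,11))
cv2.imwrite("pics/t4c.png",crop(cv2.imread("pics/top4.png"),235,165,70,60,11))
E
```

```text
time_s: 6.22
tool_pos: [533.8, -46.9, 275.8]
tcp_rot: [-1.958, -2.455, 0.001]
contact_force: [0.3, 1.0, -1.0]
gripper_width: 11.5
turn [-0.001 -0.     0.004] shift after turn [-0.0016 -0.0009  0.0186]
turn [ 0.000e+00 -1.000e-03 -3.138e+00] shift after turn [0.0016 0.0009 0.0186]
t 6.3167 tcp [533.8 -46.9 276.2] jaw yaw 0.224 q [-0.11  0.38  1.84 -0.    0.93 -0.33] w 11.5 F [ 0.4 -0.5 -0.7]
```

View pics/s4c.png

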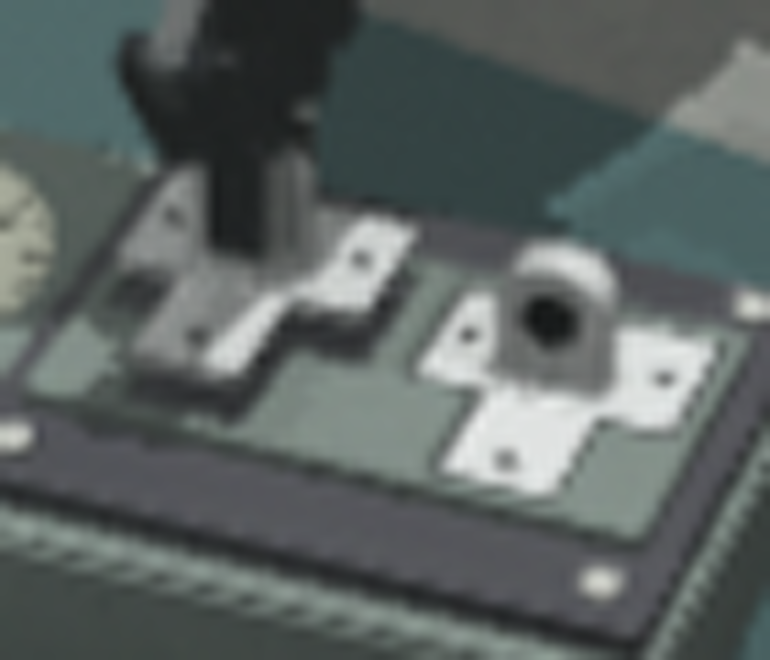

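View pics/t4c.png

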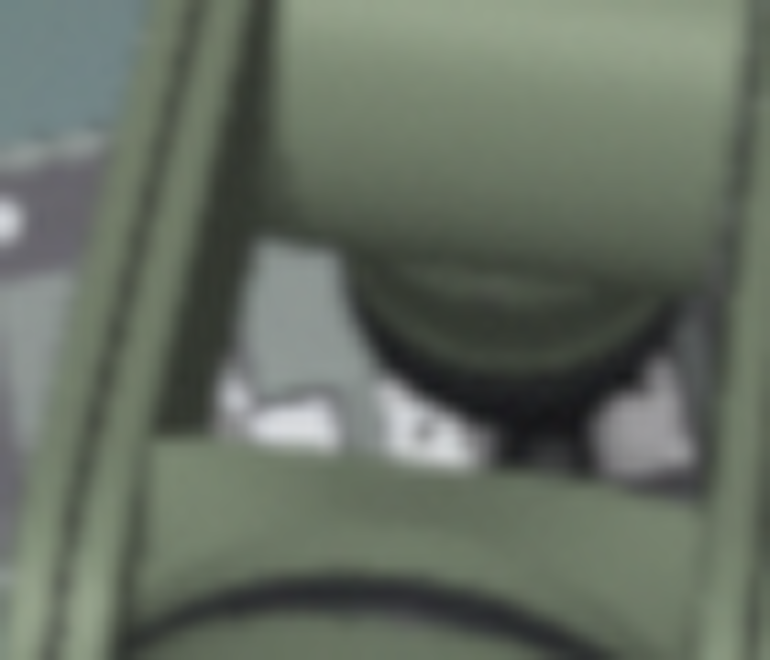

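```bash
python3 - <<'E'
from h import *
np.set_printoptions(precision=2,suppress=True)
m=np.array([(38,15),(38,-15),(2,35),(-38,35),(2,-35)],float)
uv=unc([(234,377),(133,358),(368,312),(416,225),(118,258)],11,(255,190))
r=fit("scene",uv,94.5,m,[540,-50,.22]);print(r[0],r[1]);print(r[2].T)
E
```

```text
[544.59 -44.66   0.26] 1.3307371347148866
[[-1.63 -2.07  0.91  1.51  1.28]
 [ 1.95 -1.11 -0.5   0.42 -0.76]]
```

```bash
python3 -m inch '[{"wx":0,"wy":0,"wz":0,"dx":-0.0015,"dy":-0.001,"dz":0.004,"hand":0.005},{"wx":0,"wy":0,"wz":0,"dx":0,"dy":0,"dz":0.003,"hand":0.005},{"wx":0,"wy":0,"wz":0,"dx":0,"dy":0,"dz":0,"hand":0.005},{"wx":0,"wy":0,"wz":0,"dx":0,"dy":0,"dz":0,"hand":0.005}]' 40 && python3 - <<'E'
from h import *
cv2.imwrite(f"pics/scene5.png",cams.snapshot("scene")[:,:,::-1])
go(533.3,-48.7,102.6,.22)
def crop(im,x,y,w,h,k): return cv2.resize(im[y:y+h,x:x+w],None,fx=k,fy=k,interpolation=cv2.INTER_CUBIC)
cv2.imwrite("pics/s5c.png",crop(cv2.imread("pics/scene5.png"),258,203,66,44,12))
E
```

```text
time_s: 6.65
tool_pos: [533.4, -49.2, 269.6]
tcp_rot: [1.959, 2.454, 0.001]
contact_force: [-0.1, 0.2, -0.7]
gripper_width: 11.4
turn [0.002 0.001 0.003] shift after turn [0.0005 0.     0.012 ]
turn [-1.000e-03  2.000e-03 -3.138e+00] shift after turn [-0.0005 -0.      0.012 ]
t 6.7 tcp [533.4 -49.2 269.6] jaw yaw 0.223 q [-0.11  0.38  1.85 -0.    0.91 -0.34] w 11.1 F [-0.3  0.  -1. ]
```

View pics/s5c.png

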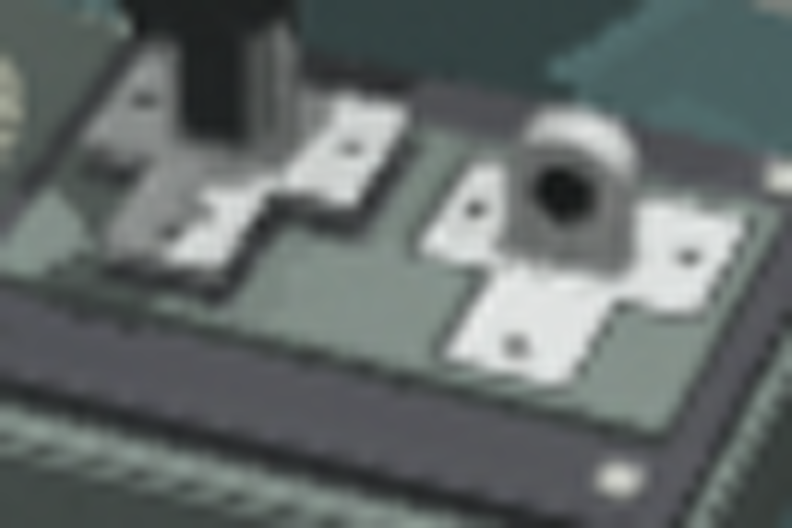

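```bash
python3 - <<'E'
from h import *
np.set_printoptions(precision=2,suppress=True)
d=proj("scene",[[540,-48,88],[540,-48,76]]);print((d[1]-d[0])*12)
P=FOOT+np.sign(FOOT)*2.5; P[2:4,0]=4.5
ms=unc([(212,270),(108,250),(350,207),(410,100)],12,(258,203))
W=ray("scene",ms,88)[:,:2]
pk=ray("scene",unc([(232,305),(97,272),(368,240),(420,150)],12,(258,203)),76)[:,:2]
dl=(pk-W)@np.array([[np.cos(.22),-np.sin(.22)],[np.sin(.22),np.cos(.22)]])
print(dl, "expected", P[[0,1,2,5]]-FOOT[[0,1,2,5]])
print(fit("scene",ms,88,FOOT[[0,1,2,5]],[540,-50,.22]))
E
```

```text
[ 0.33 39.94]
[[-3.66  3.49]
 [-5.49 -5.48]
 [-4.28  3.02]
 [ 3.02  3.93]] expected [[ 2.5  2.5]
 [ 2.5 -2.5]
 [ 2.5  2.5]
 [-2.5  2.5]]
(array([544.3 , -47.9 ,   0.28]), np.float64(1.9316016033265542), array([[-1.  ,  2.35],
       [-0.42, -1.84],
       [-2.25, -1.02],
       [ 3.66,  0.51]]))
```

```bash
python3 - <<'E'
from h import *
np.set_printoptions(precision=2,suppress=True)
u=lambda l:unc(l,12,(258,203))
L=ray("scene",u([(688,257),(516,345),(475,208)]),76); H=ray("scene",u([(349,147),(175,230),(145,98)]),88)
print(H-L); d=(H-L)[:,:2].mean(0); 
for a in (.21,.22,.23,.24): print(a,d@np.array([[np.cos(a),-np.sin(a)],[np.sin(a),np.cos(a)]]))
lx=lambda P:np.arctan2(*(P[0]-P[2])[[1,0]])
print(lx(L),lx(H))
# plate axis from screws top view (3 white + scene)
W=ray("top",unc([(60,181),(403,112),(458,375),(108,446)],6,(225,155)),73);print(W)
for i,j in ((0,1),(3,2)): v=W[i]-W[j];print(np.linalg.norm(v),np.arctan2(-v[0],v[1]))
for i,j in ((0,3),(1,2)): v=W[i]-W[j];print(np.linalg.norm(v),np.arctan2(v[1],v[0]))
S=ray("scene",unc([(407,97),(710,165),(627,317),(307,237)],6,(205,190)),73);print(S)
for i,j in ((1,0),(2,3)): v=S[i]-S[j];print(np.linalg.norm(v),np.arctan2(-v[0],v[1]))
print("centres",W.mean(0),S.mean(0))
E
```

```text
[[ 22.79 -82.4   12.  ]
 [ 21.85 -82.32  12.  ]
 [ 21.79 -82.29  12.  ]]
0.21 [  4.49 -85.14]
0.22 [  3.64 -85.18]
0.23 [  2.79 -85.22]
0.24 [  1.94 -85.24]
1.8051468865280673 1.7876697337689287
[[ 570.99   81.9    73.  ]
 [ 607.17  -73.91   73.  ]
 [ 486.3  -101.36   73.  ]
 [ 450.23   55.46   73.  ]]
159.95248259296233 0.22812442974056865
160.9167885876685 0.22604811279018527
123.62420855724652 0.21552639831444587
123.94993301601346 0.22333682244197764
[[488.18 -99.28  73.  ]
 [451.1   55.97  73.  ]
 [573.04  84.6   73.  ]
 [608.61 -71.43  73.  ]]
159.61241313512673 0.23445891638134103
160.03535853871537 0.22414180912103737
centres [528.67  -9.48  73.  ] [530.23  -7.53  73.  ]
```

```bash
python3 -m inch '[{"wx":0.002,"wy":0,"wz":0.003,"dx":0,"dy":-0.0016,"dz":0.002,"hand":0.005},{"wx":0,"wy":0,"wz":0,"dx":0,"dy":0,"dz":0.003,"hand":0.005},{"wx":0,"wy":0,"wz":0,"dx":0,"dy":0,"dz":0.001,"hand":0.005},{"wx":0,"wy":0,"wz":0,"dx":0,"dy":0,"dz":0,"hand":0.005}]' 40 && python3 - <<'E'
from h import *
go(531.8,-49.6,102.6,.22)
E
```

```text
time_s: 7.03
tool_pos: [531.7, -49.6, 263.4]
tcp_rot: [1.964, 2.451, -0.001]
contact_force: [0.7, -0.7, -0.2]
gripper_width: 11.5
turn [0.    0.001 0.   ] shift after turn [-0.0001  0.0001  0.0058]
turn [-1.000e-03  0.000e+00 -3.142e+00] shift after turn [ 0.0001 -0.0001  0.0058]
t 7.0333 tcp [531.7 -49.6 263.4] jaw yaw 0.22 q [-0.11  0.39  1.86 -0.    0.9  -0.33] w 11.5 F [ 0.7 -0.7 -0.2]
```

```bash
python3 -m inch '[{"wx":0,"wy":0,"wz":0,"dx":0,"dy":0,"dz":0.002,"hand":0.005},{"wx":0,"wy":0,"wz":0,"dx":0,"dy":0,"dz":0.002,"hand":0.005},{"wx":0,"wy":0,"wz":0,"dx":0,"dy":0,"dz":0,"hand":0.005}]' 40 && python3 - <<'E'
from h import *
go(531.8,-49.6,102.6,.22)
cv2.imwrite(f"pics/scene6.png",cams.snapshot("scene")[:,:,::-1])
def crop(im,x,y,w,h,k): return cv2.resize(im[y:y+h,x:x+w],None,fx=k,fy=k,interpolation=cv2.INTER_CUBIC)
cv2.imwrite("pics/s6c.png",crop(cv2.imread("pics/scene6.png"),258,203,66,44,12))
E
```

```text
time_s: 7.28
tool_pos: [531.7, -49.5, 258.9]
tcp_rot: [1.964, 2.451, -0.001]
contact_force: [0.1, -0.2, -0.7]
gripper_width: 11.3
turn [0.    0.001 0.   ] shift after turn [-0.0001  0.0001  0.0013]
turn [-1.000e-03  0.000e+00 -3.141e+00] shift after turn [ 0.0001 -0.0001  0.0013]
t 7.2833 tcp [531.7 -49.5 258.9] jaw yaw 0.22 q [-0.11  0.39  1.86 -0.    0.89 -0.33] w 11.3 F [ 0.1 -0.2 -0.7]
```

View pics/s6c.png

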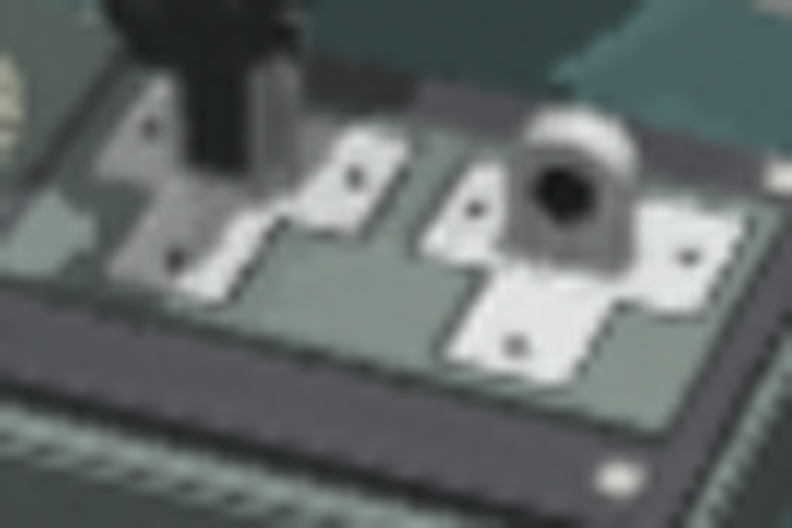

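```bash
python3 -m inch '[{"wx":0,"wy":0,"wz":0,"dx":0,"dy":0,"dz":0.001,"hand":0.005},{"wx":0,"wy":0,"wz":0,"dx":0,"dy":0,"dz":0.001,"hand":0.005},{"wx":0,"wy":0,"wz":0,"dx":0,"dy":0,"dz":0,"hand":0.005}]' 40
```

```text
time_s: 7.58
tool_pos: [531.9, -49.5, 257.0]
tcp_rot: [1.963, 2.451, -0.0]
contact_force: [-0.5, 0.4, -0.3]
gripper_width: 11.4
```

```bash
python3 -m inch '[{"wx":0,"wy":0,"wz":0,"dx":0,"dy":0,"dz":0.001,"hand":0.005},{"wx":0,"wy":0,"wz":0,"dx":0,"dy":0,"dz":0,"hand":0.005}]' 40;python3 -m inch '[{"wx":0,"wy":0,"wz":0,"dx":0,"dy":0,"dz":0.001,"hand":0.005},{"wx":0,"wy":0,"wz":0,"dx":0,"dy":0,"dz":0,"hand":0.005}]' 40
```

```text
time_s: 7.75
tool_pos: [532.0, -49.5, 257.4]
tcp_rot: [1.963, 2.451, 0.001]
contact_force: [-0.1, 0.1, -1.5]
gripper_width: 11.3
time_s: 7.92
tool_pos: [532.1, -49.6, 257.1]
tcp_rot: [1.962, 2.45, 0.002]
contact_force: [-1.1, 0.1, -1.1]
gripper_width: 11.0
```

```bash
python3 -m inch '[{"wx":0,"wy":0,"wz":0,"dx":0,"dy":0,"dz":0.0015,"hand":0.005},{"wx":0,"wy":0,"wz":0,"dx":0,"dy":0,"dz":0.001,"hand":0.005}]' 40
```

```text
time_s: 8.08
tool_pos: [532.2, -49.6, 257.0]
tcp_rot: [1.962, 2.449, 0.002]
contact_force: [-2.2, -0.4, 6.4]
gripper_width: 11.5
```

```bash
python3 -m inch '[{"wx":0,"wy":0,"wz":0,"dx":0,"dy":0,"dz":0,"hand":0.014},{"wx":0,"wy":0,"wz":0,"dx":0,"dy":0,"dz":0,"hand":0.02},{"wx":0,"wy":0,"wz":0,"dx":0,"dy":0,"dz":0,"hand":0.028},{"wx":0,"wy":0,"wz":0,"dx":0,"dy":0,"dz":0,"hand":0.032},{"wx":0,"wy":0,"wz":0,"dx":0,"dy":0,"dz":0,"hand":0.032},{"wx":0,"wy":0,"wz":0,"dx":0,"dy":0,"dz":-0.01,"hand":0.032},{"wx":0,"wy":0,"wz":0,"dx":0,"dy":0,"dz":-0.02,"hand":0.032},{"wx":0,"wy":0,"wz":0,"dx":0,"dy":0,"dz":-0.03,"hand":0.032},{"wx":0,"wy":0,"wz":0,"dx":0,"dy":0,"dz":-0.03,"hand":0.032},{"wx":0,"wy":0,"wz":0,"dx":0,"dy":0,"dz":-0.02,"hand":0.032}]' 40
python3 - <<'E'
from h import *
cv2.imwrite(f"pics/scene7.png",cams.snapshot("scene")[:,:,::-1])
cv2.imwrite(f"pics/top7.png",cams.snapshot("top")[:,:,::-1])
def crop(im,x,y,w,h,k): return cv2.resize(im[y:y+h,x:x+w],None,fx=k,fy=k,interpolation=cv2.INTER_CUBIC)
cv2.imwrite("pics/s7c.png",crop(cv2.imread("pics/scene7.png"),258,203,66,44,12))
E
```

```text
time_s: 8.92
tool_pos: [530.8, -49.3, 366.7]
tcp_rot: [-1.959, -2.446, 0.01]
contact_force: [0.6, -0.3, 0.1]
gripper_width: 32.1
```

View pics/s7c.png

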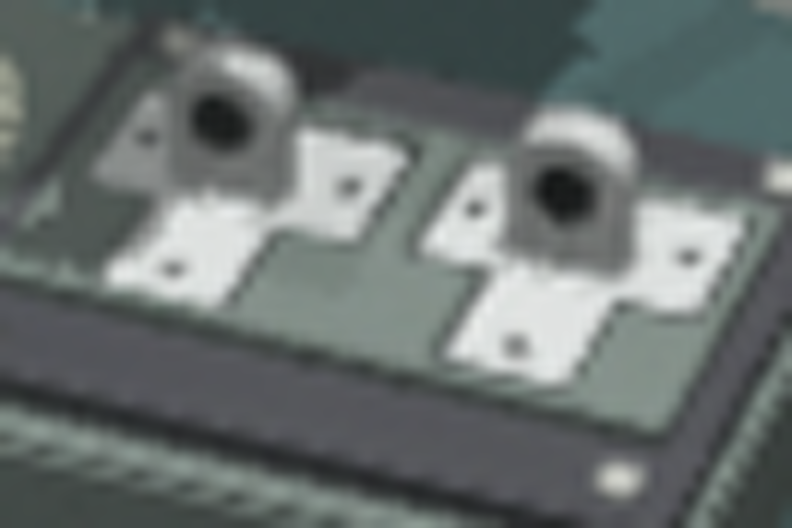

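View pics/top7.png

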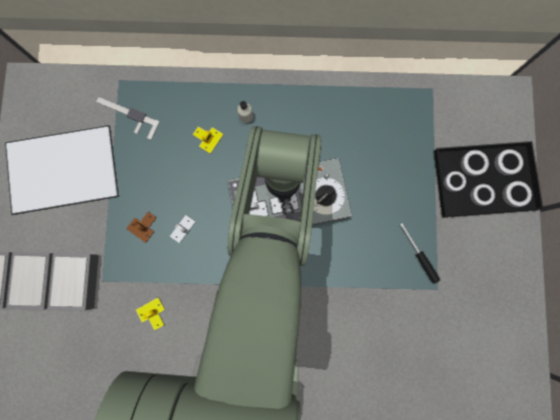

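```bash
python3 - <<'E'
import cv2
t=cv2.imread("pics/top0.png"); s=cv2.imread("pics/scene0.png")
def crop(im,x,y,w,h,k): return cv2.resize(im[y:y+h,x:x+w],None,fx=k,fy=k,interpolation=cv2.INTER_CUBIC)
cv2.imwrite("pics/d_sc.png",crop(s,218,193,52,40,15))
cv2.imwrite("pics/d_top.png",crop(t,302,168,48,46,13))
E
```

```text
(no output)
```

View pics/d_sc.png

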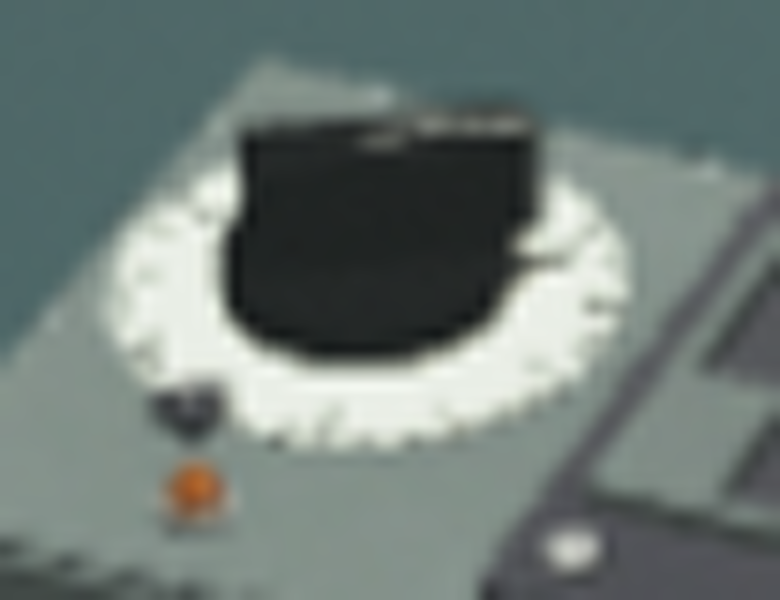

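View pics/d_top.png

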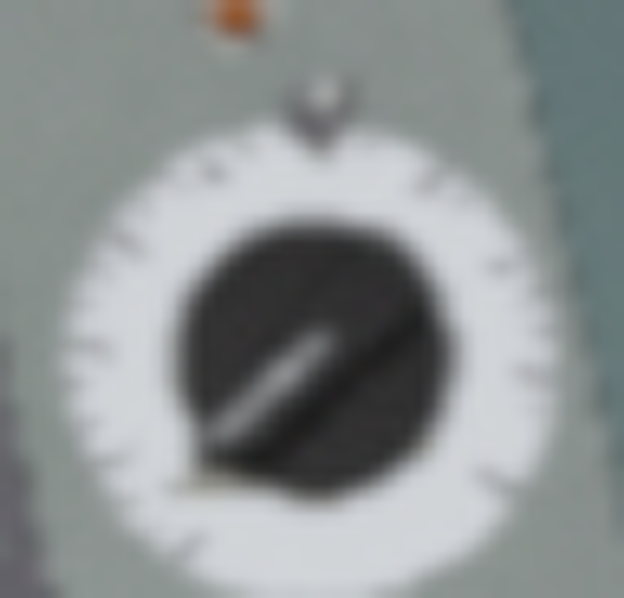

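```bash
python3 - <<'E'
from h import *
np.set_printoptions(precision=2,suppress=True)
a=np.linspace(0,2*np.pi,721)
def ext(n,c,k,off,z=61,r=52):
    P=np.c_[c[0]+r*np.cos(a),c[1]+r*np.sin(a),0*a+z]; u=(proj(n,P)-off+.5)*k-.5
    return u[:,0].min(),u[:,0].max(),u[:,1].min(),u[:,1].max()
r=least_squares(lambda p:np.array(ext("scene",p[:2],15,(218,193)))[[0,1,3]]-[105,632,447],[550,-168]);print("scene",r.x,r.fun)
r=least_squares(lambda p:np.array(ext("top",p[:2],13,(302,168)))-[62,560,118,600],[550,-168]);print("top",r.x,r.fun)
c=r.x
psi=.225
for nm,uv in (("rider",(318,148)),("ptr",(172,488)),):
    w=ray("top",unc([uv],13,(302,168)),63)[0,:2]-c; print(nm,np.linalg.norm(w),"q",2.356-((np.arctan2(w[1],w[0])-psi)%(2*np.pi) if nm=="ptr" else np.arctan2(w[1],w[0])-psi))
# white line along bar top z=98
L=ray("top",unc([(218,440),(330,338)],13,(302,168)),98); v=(L[0]-L[1])[:2]; print("line",L[:,:2]-c,np.arctan2(v[1],v[0]), "q",2.356-(np.arctan2(v[1],v[0])-psi))
# scene: rider & long ticks
w=ray("scene",unc([(225,385)],15,(218,193)),63);print("rider scene",w)
E
```

```text
scene [ 552.74 -165.61] [ 4.38 -4.39  0.4 ]
top [ 550.83 -168.6 ] [ 4.44 -4.44 -0.06  0.11]
rider 45.04245453876137 q 2.5988508144147326
ptr 41.310258598073176 q 0.22874650258796025
line [[-24.37  22.8 ]
 [ -2.56   0.04]] 2.3349504826553664 q 0.24604951734463354
rider scene [[ 595.73 -167.59   63.  ]]
```

```bash
python3 -m inch '[{"wx":0,"wy":0,"wz":-0.11,"dx":0,"dy":0,"dz":0,"hand":0.04},{"wx":0,"wy":0,"wz":-0.11,"dx":0,"dy":0,"dz":0,"hand":0.04},{"wx":0,"wy":0,"wz":-0.11,"dx":0,"dy":0,"dz":0,"hand":0.04},{"wx":0,"wy":0,"wz":-0.11,"dx":0,"dy":0,"dz":0,"hand":0.04},{"wx":0,"wy":0,"wz":-0.1,"dx":0,"dy":0,"dz":0,"hand":0.04}]' 40
python3 - <<'E'
from h import *
go(552.5,-166,140,.774)
E
```

```text
time_s: 9.43
tool_pos: [530.2, -49.3, 367.8]
tcp_rot: [-1.202, -2.897, 0.004]
contact_force: [0.0, -0.4, -0.7]
gripper_width: 40.1
turn [-0.004 -0.004  0.01 ] shift after turn [-0.0991 -0.0656  0.0728]
turn [ 0.006 -0.006 -3.131] shift after turn [0.0991 0.0656 0.0728]
t 9.4333 tcp [530.2 -49.3 367.8] jaw yaw 0.784 q [-0.11  0.28  1.72 -0.    1.15 -0.9 ] w 40.1 F [ 0.  -0.4 -0.7]
```

```bash
python3 -m inch '[{"wx":0,"wy":0,"wz":0.01,"dx":-0.022,"dy":-0.015,"dz":0,"hand":0.04},{"wx":0,"wy":0,"wz":0,"dx":-0.027,"dy":-0.018,"dz":0,"hand":0.04},{"wx":0,"wy":0,"wz":0,"dx":-0.027,"dy":-0.018,"dz":0.005,"hand":0.04},{"wx":0,"wy":0,"wz":0,"dx":-0.018,"dy":-0.011,"dz":0.02,"hand":0.04},{"wx":0,"wy":0,"wz":0,"dx":0,"dy":0,"dz":0.025,"hand":0.04},{"wx":0,"wy":0,"wz":0,"dx":0,"dy":0,"dz":0.01,"hand":0.04},{"wx":0,"wy":0,"wz":0,"dx":0,"dy":0,"dz":0,"hand":0.04}]' 40
python3 - <<'E'
from h import *
go(552.5,-166,120,.774)
E
```

```text
time_s: 10.02
tool_pos: [551.1, -164.0, 301.5]
tcp_rot: [-1.206, -2.889, 0.004]
contact_force: [-0.4, -0.3, -0.3]
gripper_width: 40.3
turn [-0.007 -0.009  0.006] shift after turn [-0.0024 -0.0004  0.0265]
turn [ 0.014 -0.011 -3.136] shift after turn [0.0024 0.0004 0.0265]
t 10.0167 tcp [ 551.1 -164.   301.5] jaw yaw 0.78 q [-0.31  0.4   1.71 -0.    1.04 -1.09] w 40.3 F [-0.4 -0.3 -0.3]
```

```bash
python3 -m inch '[{"wx":-0.007,"wy":-0.009,"wz":0.006,"dx":-0.0024,"dy":-0.0004,"dz":0.01,"hand":0.04},{"wx":0,"wy":0,"wz":0,"dx":0,"dy":0,"dz":0.01,"hand":0.04},{"wx":0,"wy":0,"wz":0,"dx":0,"dy":0,"dz":0.001,"hand":0.04},{"wx":0,"wy":0,"wz":0,"dx":0,"dy":0,"dz":0,"hand":0.04}]' 40
python3 - <<'E'
from h import *
go(552.5,-166,92,.774)
for n in ("scene","top"): cv2.imwrite(f"pics/{n}8.png",cams.snapshot(n)[:,:,::-1])
def crop(im,x,y,w,h,k): return cv2.resize(im[y:y+h,x:x+w],None,fx=k,fy=k,interpolation=cv2.INTER_CUBIC)
cv2.imwrite("pics/s8c.png",crop(cv2.imread("pics/scene8.png"),205,170,90,70,8))
cv2.imwrite("pics/t8c.png",crop(cv2.imread("pics/top8.png"),285,155,80,70,8))
E
```

```text
time_s: 10.35
tool_pos: [551.8, -165.5, 278.5]
tcp_rot: [-1.217, -2.892, -0.0]
contact_force: [-0.3, 0.6, 0.2]
gripper_width: 40.1
turn [-0.001 -0.004 -0.   ] shift after turn [-0.0009  0.0002  0.0315]
turn [-6.000e-03  2.000e-03  3.142e+00] shift after turn [ 0.0009 -0.0002  0.0315]
t 10.35 tcp [ 551.8 -165.5  278.5] jaw yaw 0.774 q [-0.31  0.43  1.74  0.    0.98 -1.09] w 40.1 F [-0.3  0.6  0.2]
```

View pics/s8c.png

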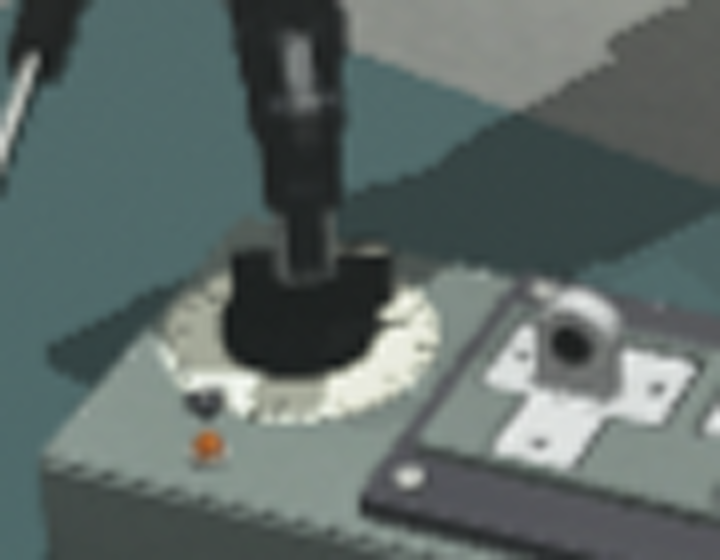

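View pics/t8c.png

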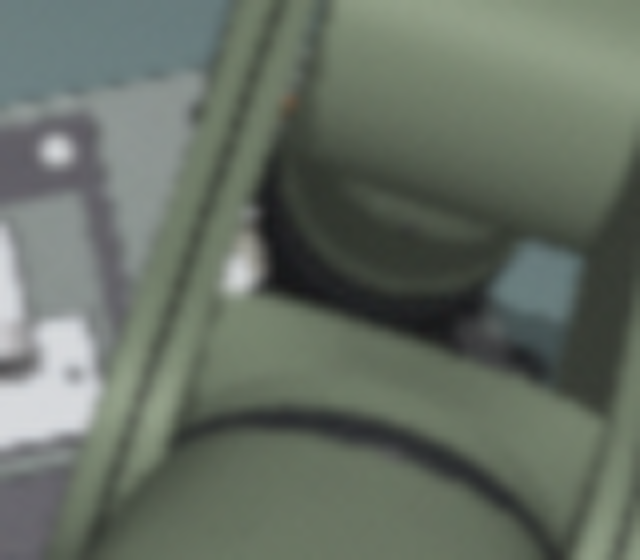

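```bash
python3 -m inch '[{"wx":0,"wy":-0.003,"wz":0,"dx":-0.0007,"dy":0,"dz":0.006,"hand":0.04},{"wx":0,"wy":0,"wz":0,"dx":0,"dy":0,"dz":0.006,"hand":0.04},{"wx":0,"wy":0,"wz":0,"dx":0,"dy":0,"dz":0,"hand":0.04}]' 20
python3 -m inch '[{"wx":0,"wy":0,"wz":0,"dx":0,"dy":0,"dz":0.007,"hand":0.04},{"wx":0,"wy":0,"wz":0,"dx":0,"dy":0,"dz":0.007,"hand":0.04},{"wx":0,"wy":0,"wz":0,"dx":0,"dy":0,"dz":0.001,"hand":0.04},{"wx":0,"wy":0,"wz":0,"dx":0,"dy":0,"dz":0,"hand":0.04}]' 20
python3 - <<'E'
from h import *
go(552.5,-166,92,.774)
E
```

```text
time_s: 10.7
tool_pos: [552.9, -165.7, 268.1]
tcp_rot: [1.216, 2.892, -0.001]
contact_force: [-0.4, 0.4, -0.4]
gripper_width: 39.9
time_s: 11.03
tool_pos: [553.0, -165.6, 251.6]
tcp_rot: [1.215, 2.892, -0.001]
contact_force: [-0.7, 0.3, 0.5]
gripper_width: 40.2
turn [0.001 0.004 0.001] shift after turn [ 0.0001 -0.0007  0.0046]
turn [-7.00e-03  2.00e-03 -3.14e+00] shift after turn [-0.0001  0.0007  0.0046]
t 11.0333 tcp [ 553.  -165.6  251.6] jaw yaw 0.775 q [-0.31  0.46  1.77 -0.    0.91 -1.08] w 40.2 F [-0.7  0.3  0.5]
```

```bash
python3 -m inch '[{"wx":0,"wy":0,"wz":0,"dx":0,"dy":0,"dz":0.0025,"hand":0.025},{"wx":0,"wy":0,"wz":0,"dx":0,"dy":0,"dz":0,"hand":0.019},{"wx":0,"wy":0,"wz":0,"dx":0,"dy":0,"dz":0,"hand":0.017},{"wx":0,"wy":0,"wz":0,"dx":0,"dy":0,"dz":0,"hand":0.014},{"wx":0,"wy":0,"wz":0,"dx":0,"dy":0,"dz":0,"hand":0.01},{"wx":0,"wy":0,"wz":0,"dx":0,"dy":0,"dz":0,"hand":0.01}]' 20
python3 - <<'E'
from h import *
go(552.5,-166,92,.774); print(env.state()['ft_torque'])
E
```

```text
time_s: 11.53
tool_pos: [551.3, -167.3, 248.6]
tcp_rot: [1.213, 2.898, -0.01]
contact_force: [-1.1, -0.1, 0.4]
gripper_width: 15.9
turn [-0.006  0.003  0.004] shift after turn [0.0001 0.0017 0.0016]
turn [-0.004 -0.009 -3.138] shift after turn [-0.0001 -0.0017  0.0016]
t 11.5333 tcp [ 551.3 -167.3  248.6] jaw yaw 0.778 q [-0.31  0.46  1.77 -0.01  0.91 -1.09] w 15.9 F [-1.1 -0.1  0.4]
[-0.0680438   0.04556299  0.04267725]
```

```bash
python3 -m inch '[{"wx":0,"wy":0,"wz":0.06,"dx":0,"dy":0,"dz":0,"hand":0.01},{"wx":0,"wy":0,"wz":0.06,"dx":0,"dy":0,"dz":0,"hand":0.01},{"wx":0,"wy":0,"wz":0.06,"dx":0,"dy":0,"dz":0,"hand":0.01},{"wx":0,"wy":0,"wz":0.06,"dx":0,"dy":0,"dz":0,"hand":0.01},{"wx":0,"wy":0,"wz":0.06,"dx":0,"dy":0,"dz":0,"hand":0.01},{"wx":0,"wy":0,"wz":0.06,"dx":0,"dy":0,"dz":0,"hand":0.01}]' 25
python3 - <<'E'
from h import *
go(552.5,-166,92,-1.59); print(env.state()['ft_torque'])
E
```

```text
time_s: 12.03
tool_pos: [551.3, -167.2, 248.6]
tcp_rot: [1.731, 2.62, -0.011]
contact_force: [-1.5, -1.1, 0.6]
gripper_width: 15.7
turn [-0.008  0.002 -1.148] shift after turn [-0.0012  0.0012  0.0016]
turn [0.002 0.009 1.993] shift after turn [ 0.0012 -0.0012  0.0016]
t 12.0333 tcp [ 551.3 -167.2  248.6] jaw yaw 0.403 q [-0.31  0.46  1.77 -0.01  0.91 -0.71] w 15.7 F [-1.5 -1.1  0.6]
[-0.08821074  0.09888118  0.13046934]
```

```bash
python3 -m inch '[{"wx":0,"wy":0,"wz":0.08,"dx":0,"dy":0,"dz":0,"hand":0.01},{"wx":0,"wy":0,"wz":0.08,"dx":0,"dy":0,"dz":0,"hand":0.01},{"wx":0,"wy":0,"wz":0.08,"dx":0,"dy":0,"dz":0,"hand":0.01},{"wx":0,"wy":0,"wz":0.08,"dx":0,"dy":0,"dz":0,"hand":0.01},{"wx":0,"wy":0,"wz":0.08,"dx":0,"dy":0,"dz":0,"hand":0.01},{"wx":0,"wy":0,"wz":0.08,"dx":0,"dy":0,"dz":0,"hand":0.01},{"wx":0,"wy":0,"wz":0.08,"dx":0,"dy":0,"dz":0,"hand":0.01},{"wx":0,"wy":0,"wz":0.08,"dx":0,"dy":0,"dz":0,"hand":0.01},{"wx":0,"wy":0,"wz":0.08,"dx":0,"dy":0,"dz":0,"hand":0.01},{"wx":0,"wy":0,"wz":0.08,"dx":0,"dy":0,"dz":0,"hand":0.01}]' 25
python3 - <<'E'
from h import *
go(552.5,-166,92,-1.59)
E
```

```text
time_s: 12.87
tool_pos: [551.2, -167.0, 248.6]
tcp_rot: [2.644, 1.688, -0.012]
contact_force: [-1.0, -1.1, 0.5]
gripper_width: 15.5
turn [0.005 0.008 1.156] shift after turn [ 0.0013 -0.001   0.0016]
turn [-0.009  0.006 -1.986] shift after turn [-0.0013  0.001   0.0016]
t 12.8667 tcp [ 551.2 -167.   248.6] jaw yaw -0.434 q [-0.31  0.46  1.77 -0.01  0.91  0.13] w 15.5 F [-1.  -1.1  0.5]
```

```bash
python3 -m inch '[{"wx":0,"wy":0,"wz":0.08,"dx":0,"dy":0,"dz":0,"hand":0.01},{"wx":0,"wy":0,"wz":0.08,"dx":0,"dy":0,"dz":0,"hand":0.01},{"wx":0,"wy":0,"wz":0.08,"dx":0,"dy":0,"dz":0,"hand":0.01},{"wx":0,"wy":0,"wz":0.08,"dx":0,"dy":0,"dz":0,"hand":0.01},{"wx":0,"wy":0,"wz":0.08,"dx":0,"dy":0,"dz":0,"hand":0.01},{"wx":0,"wy":0,"wz":0.08,"dx":0,"dy":0,"dz":0,"hand":0.01},{"wx":0,"wy":0,"wz":0.08,"dx":0,"dy":0,"dz":0,"hand":0.01},{"wx":0,"wy":0,"wz":0.08,"dx":0,"dy":0,"dz":0,"hand":0.01},{"wx":0,"wy":0,"wz":0.08,"dx":0,"dy":0,"dz":0,"hand":0.01},{"wx":0,"wy":0,"wz":0.08,"dx":0,"dy":0,"dz":0,"hand":0.01}]' 25
python3 - <<'E'
from h import *
go(552.5,-166,92,-1.59)
for n in ("scene","top"): cv2.imwrite(f"pics/{n}9.png",cams.snapshot(n)[:,:,::-1])
def crop(im,x,y,w,h,k): return cv2.resize(im[y:y+h,x:x+w],None,fx=k,fy=k,interpolation=cv2.INTER_CUBIC)
cv2.imwrite("pics/s9c.png",crop(cv2.imread("pics/scene9.png"),218,193,52,40,15))
E
```

```text
time_s: 13.7
tool_pos: [551.3, -166.7, 248.6]
tcp_rot: [3.1, 0.464, -0.01]
contact_force: [-0.6, -1.0, -0.0]
gripper_width: 15.9
turn [0.008 0.006 0.316] shift after turn [ 0.0012 -0.0007  0.0016]
turn [-0.009  0.011 -2.825] shift after turn [-0.0012  0.0007  0.0016]
t 13.7 tcp [ 551.3 -166.7  248.6] jaw yaw -1.274 q [-0.31  0.46  1.77 -0.01  0.91  0.97] w 15.9 F [-0.6 -1.  -0. ]
```

View pics/s9c.png

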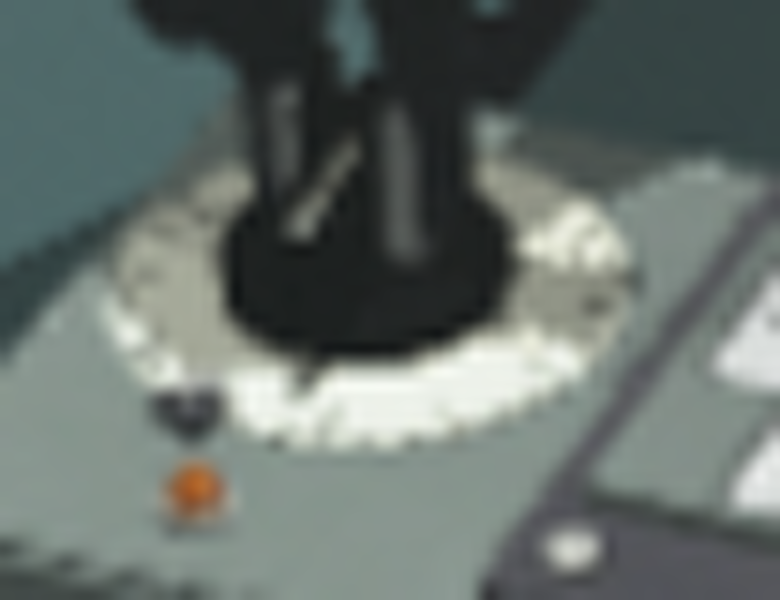

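```bash
python3 - <<'E'
from h import *
c=np.array([552.,-166.2])
for a in (.297,0.05,0,-.02,-.05,-.1):
    for r in (43,): print(a,((proj("scene",[[c[0]+r*np.cos(a),c[1]+r*np.sin(a),63]])-[218,193]+.5)*15-.5).round(0), ((proj("scene",[[c[0]+53*np.cos(a),c[1]+53*np.sin(a),71]])-[218,193]+.5)*15-.5).round(0))
E
```

```text
0.297 [[289. 403.]] [[267. 399.]]
0.05 [[241. 389.]] [[209. 382.]]
0 [[233. 386.]] [[198. 378.]]
-0.02 [[229. 384.]] [[194. 376.]]
-0.05 [[225. 382.]] [[188. 373.]]
-0.1 [[217. 378.]] [[178. 368.]]
```

```bash
python3 -m inch '[{"wx":0,"wy":0,"wz":0.08,"dx":0,"dy":0,"dz":0,"hand":0.01},{"wx":0,"wy":0,"wz":0.08,"dx":0,"dy":0,"dz":0,"hand":0.01},{"wx":0,"wy":0,"wz":0.07,"dx":0,"dy":0,"dz":0,"hand":0.01},{"wx":0,"wy":0,"wz":0.04,"dx":0,"dy":0,"dz":0,"hand":0.01},{"wx":0,"wy":0,"wz":0.02,"dx":0,"dy":0,"dz":0,"hand":0.01},{"wx":0,"wy":0,"wz":0,"dx":0,"dy":0,"dz":0,"hand":0.01},{"wx":0,"wy":0,"wz":0,"dx":0,"dy":0,"dz":0,"hand":0.01}]' 25
python3 - <<'E'
from h import *
go(552.5,-166,92,-1.59)
E
```

```text
time_s: 14.38
tool_pos: [551.3, -166.7, 248.6]
tcp_rot: [3.134, 0.02, -0.008]
contact_force: [-1.6, -2.2, 0.1]
gripper_width: 15.8
turn [0.008 0.005 0.032] shift after turn [ 0.0012 -0.0007  0.0016]
turn [-0.008  0.012 -3.11 ] shift after turn [-0.0012  0.0007  0.0016]
t 14.3833 tcp [ 551.3 -166.7  248.6] jaw yaw -1.558 q [-0.31  0.46  1.77 -0.01  0.91  1.25] w 15.8 F [-1.6 -2.2  0.1]
```

```bash
python3 -m inch '[{"wx":0,"wy":0,"wz":0.02,"dx":0,"dy":0,"dz":0,"hand":0.01},{"wx":0,"wy":0,"wz":0.01,"dx":0,"dy":0,"dz":0,"hand":0.01},{"wx":0,"wy":0,"wz":0,"dx":0,"dy":0,"dz":0,"hand":0.01},{"wx":0,"wy":0,"wz":0,"dx":0,"dy":0,"dz":0,"hand":0.01}]' 25
python3 - <<'E'
from h import *
go(552.5,-166,92,-1.59)
cv2.imwrite(f"pics/scene10.png",cams.snapshot("scene")[:,:,::-1])
def crop(im,x,y,w,h,k): return cv2.resize(im[y:y+h,x:x+w],None,fx=k,fy=k,interpolation=cv2.INTER_CUBIC)
cv2.imwrite("pics/s10c.png",crop(cv2.imread("pics/scene10.png"),218,193,52,40,15))
E
```

```text
time_s: 14.72
tool_pos: [551.3, -166.7, 248.6]
tcp_rot: [3.134, -0.027, -0.008]
contact_force: [-0.4, -1.9, -0.6]
gripper_width: 15.4
turn [0.008 0.005 0.002] shift after turn [ 0.0012 -0.0007  0.0016]
turn [-0.008  0.012 -3.14 ] shift after turn [-0.0012  0.0007  0.0016]
t 14.7167 tcp [ 551.3 -166.7  248.6] jaw yaw -1.588 q [-0.31  0.46  1.77 -0.01  0.91  1.28] w 15.4 F [-0.4 -1.9 -0.6]
```

View pics/s10c.png

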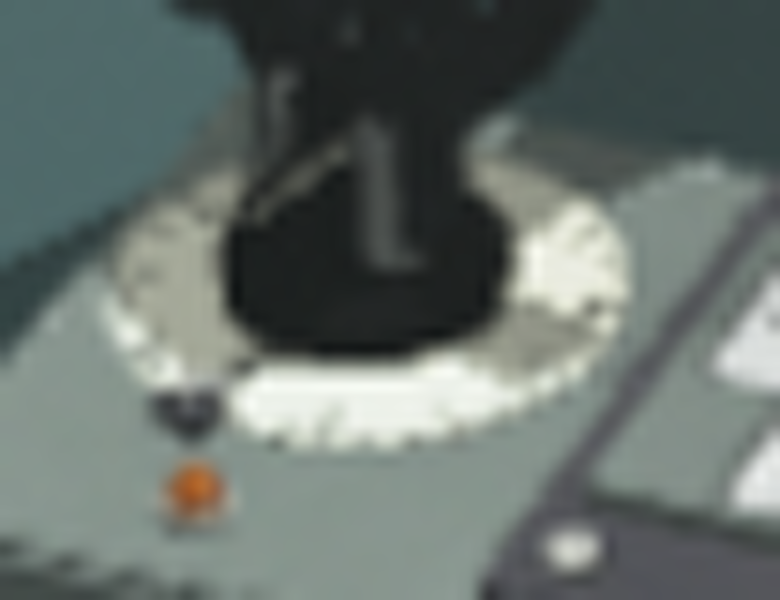

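```bash
python3 -m inch '[{"wx":0,"wy":0,"wz":0,"dx":0,"dy":0,"dz":0,"hand":0.018},{"wx":0,"wy":0,"wz":0,"dx":0,"dy":0,"dz":0,"hand":0.022},{"wx":0,"wy":0,"wz":0,"dx":0,"dy":0,"dz":0,"hand":0.03},{"wx":0,"wy":0,"wz":0,"dx":0,"dy":0,"dz":0,"hand":0.036},{"wx":0,"wy":0,"wz":0,"dx":0,"dy":0,"dz":0,"hand":0.036},{"wx":0,"wy":0,"wz":0,"dx":0,"dy":0,"dz":-0.01,"hand":0.036},{"wx":0,"wy":0,"wz":0,"dx":0,"dy":0,"dz":-0.025,"hand":0.036},{"wx":0,"wy":0,"wz":0,"dx":0,"dy":0,"dz":-0.03,"hand":0.036},{"wx":0,"wy":0,"wz":0,"dx":0,"dy":0,"dz":-0.03,"hand":0.036},{"wx":0,"wy":0,"wz":0,"dx":0,"dy":0,"dz":-0.03,"hand":0.036},{"wx":0,"wy":0,"wz":0,"dx":0,"dy":0,"dz":-0.03,"hand":0.036}]' 25
python3 -m inch '[{"wx":0,"wy":0,"wz":0,"dx":-0.01,"dy":-0.03,"dz":0,"hand":0.036},{"wx":0,"wy":0,"wz":0,"dx":-0.01,"dy":-0.035,"dz":0,"hand":0.036},{"wx":0,"wy":0,"wz":0,"dx":-0.01,"dy":-0.035,"dz":0,"hand":0.036},{"wx":0,"wy":0,"wz":0,"dx":-0.01,"dy":-0.035,"dz":0,"hand":0.036},{"wx":0,"wy":0,"wz":0,"dx":-0.01,"dy":-0.035,"dz":0,"hand":0.036},{"wx":0,"wy":0,"wz":0,"dx":-0.01,"dy":-0.035,"dz":0,"hand":0.036},{"wx":0,"wy":0,"wz":0,"dx":-0.01,"dy":-0.035,"dz":0,"hand":0.036},{"wx":0,"wy":0,"wz":0,"dx":-0.01,"dy":-0.035,"dz":0,"hand":0.036},{"wx":0,"wy":0,"wz":0,"dx":-0.01,"dy":-0.035,"dz":0,"hand":0.036},{"wx":0,"wy":0,"wz":0,"dx":-0.01,"dy":-0.035,"dz":0,"hand":0.036},{"wx":0,"wy":0,"wz":0,"dx":-0.01,"dy":-0.03,"dz":0,"hand":0.036},{"wx":0,"wy":0,"wz":0,"dx":0,"dy":0,"dz":0,"hand":0.036},{"wx":0,"wy":0,"wz":0,"dx":0,"dy":0,"dz":0,"hand":0.036}]' 25
python3 - <<'E'
from h import *
go(552.5,-166,92,-1.59)
for n in ("scene","top"): cv2.imwrite(f"pics/{n}11.png",cams.snapshot(n)[:,:,::-1])
E
```

```text
time_s: 15.68
tool_pos: [551.4, -164.2, 405.4]
tcp_rot: [3.139, -0.026, -0.029]
contact_force: [0.4, -0.0, 0.1]
gripper_width: 36.2
time_s: 16.77
tool_pos: [442.7, 227.6, 424.4]
tcp_rot: [3.139, -0.033, 0.03]
contact_force: [-0.3, 0.1, -0.0]
gripper_width: 35.9
turn [ 0.003 -0.019 -0.002] shift after turn [0.1174 0.3914 0.1774]
turn [-0.03  -0.004  3.14 ] shift after turn [-0.1174 -0.3914  0.1774]
t 16.7667 tcp [442.7 227.6 424.4] jaw yaw -1.592 q [ 0.45  0.18  1.7  -0.01  1.24  2.05] w 35.9 F [-0.3  0.1 -0. ]
```

View pics/top11.png

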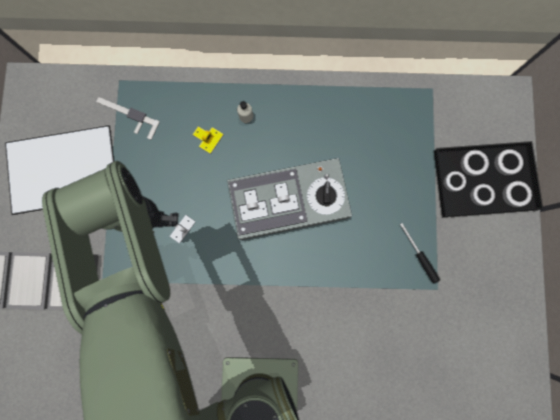

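View pics/scene11.png

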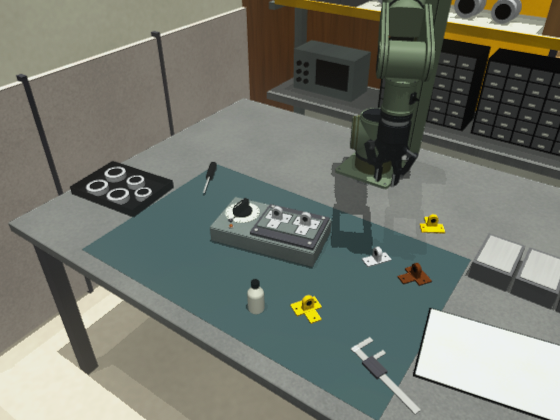

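```bash
python3 - <<'E'
import cv2
t=cv2.imread("pics/top11.png"); s=cv2.imread("pics/scene11.png")
def crop(im,x,y,w,h,k): return cv2.resize(im[y:y+h,x:x+w],None,fx=k,fy=k,interpolation=cv2.INTER_CUBIC)
cv2.imwrite("pics/d11_sc.png",crop(s,218,193,52,40,15))
cv2.imwrite("pics/d11_top.png",crop(t,302,168,48,46,13))
cv2.imwrite("pics/p11_top.png",crop(t,235,175,70,52,11))
E
```

```text
(no output)
```

View pics/d11_sc.png

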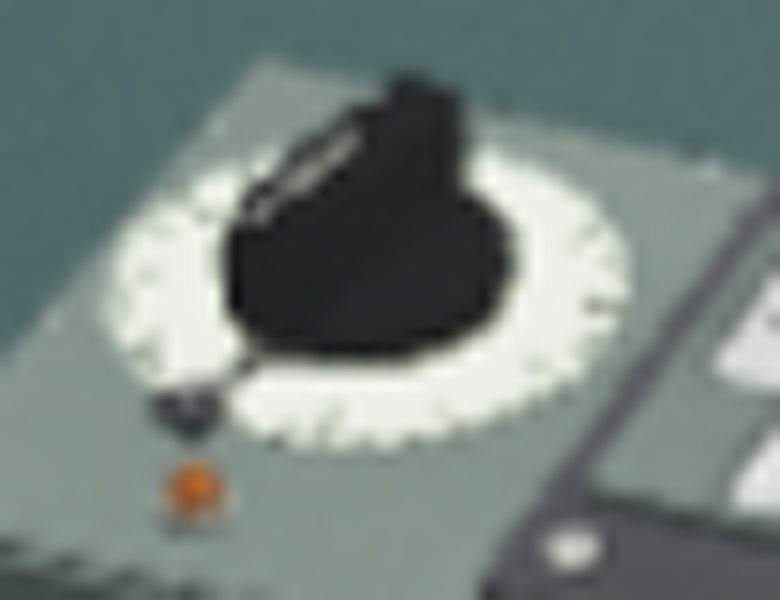

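View pics/d11_top.png

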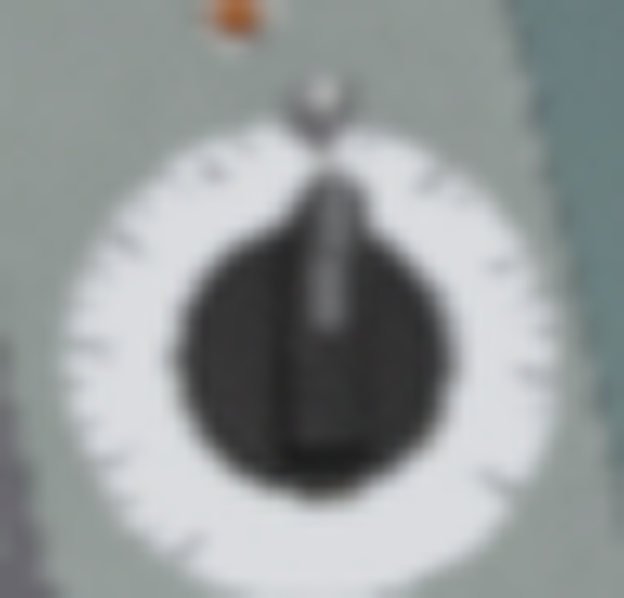

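View pics/p11_top.png

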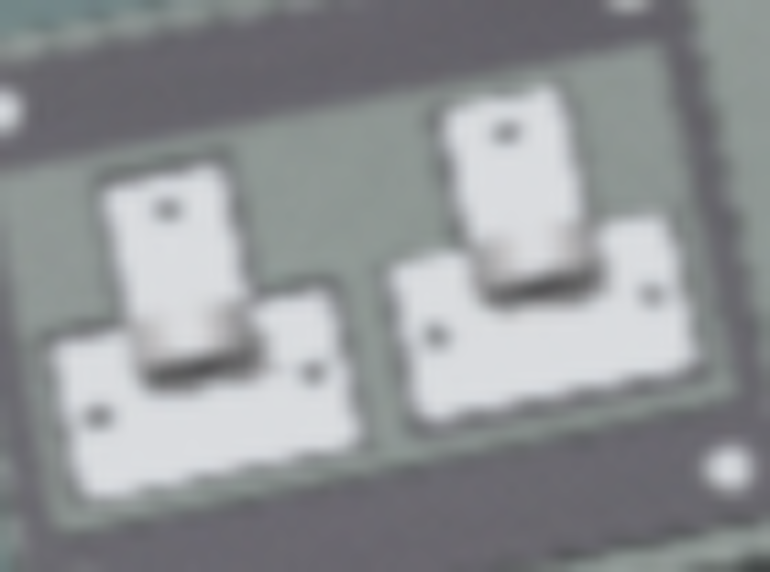

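```bash
python3 - <<'E'
from h import *
u=lambda l:unc(l,13,(302,168))
c=np.array([550.83,-168.6])
L=ray("top",u([(326,330),(334,185),(330,170)]),98)[:,:2]; print(L-c, "line ang",np.arctan2(*(L[1]-L[0])[::-1]),"nose from centre",np.arctan2(*(L[2]-c)[::-1]))
tail=ray("top",u([(332,450)]),98)[0,:2]
for uv in ((318,148),(322,150),(320,100)):
    z=71 if uv[1]==100 else 63
    w=ray("top",u([uv]),z)[0,:2]-c; print("rider",uv,w,np.arctan2(w[1],w[0]))
# project expected pointer tip & rider outline for angles
for a in (-.06,-.04,-.019,0,.02): 
    P=[[c[0]+r*np.cos(a),c[1]+r*np.sin(a),z] for r,z in((43,63),(36,98),(53,71),(60,71))]
    print(a,((proj("top",P)-[302,168]+.5)*13-.5).round(0).tolist())
# scene with dial centre there
cs=np.array([552.74,-165.61])
for a in (-.06,-.04,-.019,0,.02): 
    P=[[cs[0]+r*np.cos(a),cs[1]+r*np.sin(a),z] for r,z in((41,63),(43,63),(36,98),(53,71),(60,71))]
    print(a,((proj("scene",P)-[218,193]+.5)*15-.5).round(0).tolist())
E
python3 - <<'E'
import cv2
t=cv2.imread("pics/top11.png")
cv2.imwrite("pics/r11.png",cv2.resize(t[170:190,316:340],None,fx=30,fy=30,interpolation=cv2.INTER_NEAREST))
s=cv2.imread("pics/scene11.png")
cv2.imwrite("pics/rs11.png",cv2.resize(s[212:226,224:242],None,fx=40,fy=40,interpolation=cv2.INTER_NEAREST))
E
```

```text
[[-0.91834411  0.88188056]
 [29.51634177 -0.46751408]
 [32.65251233  0.38926284]] line ang -0.04430837481232759 nose from centre 0.011920810193479221
rider (318, 148) [45.0308822 -0.8003507] -0.017771502637000298
rider (322, 150) [44.61723802 -1.65814828] -0.03714675312626111
rider (320, 100) [53.64246076 -0.27013126] -0.0050357305961843315
-0.06 [[326.0, 158.0], [342.0, 155.0], [334.0, 104.0], [336.0, 72.0]]
-0.04 [[322.0, 158.0], [339.0, 154.0], [329.0, 103.0], [330.0, 71.0]]
-0.019 [[318.0, 157.0], [335.0, 154.0], [323.0, 103.0], [324.0, 71.0]]
0 [[314.0, 157.0], [332.0, 154.0], [319.0, 103.0], [319.0, 71.0]]
0.02 [[310.0, 157.0], [329.0, 154.0], [314.0, 103.0], [313.0, 71.0]]
-0.06 [[230.0, 379.0], [223.0, 384.0], [237.0, 223.0], [186.0, 375.0], [161.0, 392.0]]
-0.04 [[233.0, 381.0], [226.0, 385.0], [240.0, 224.0], [190.0, 377.0], [166.0, 394.0]]
-0.019 [[236.0, 382.0], [230.0, 387.0], [242.0, 226.0], [194.0, 379.0], [171.0, 396.0]]
0 [[239.0, 383.0], [233.0, 388.0], [245.0, 227.0], [198.0, 381.0], [175.0, 398.0]]
0.02 [[242.0, 385.0], [236.0, 390.0], [248.0, 228.0], [202.0, 383.0], [180.0, 400.0]]
```

View pics/r11.png

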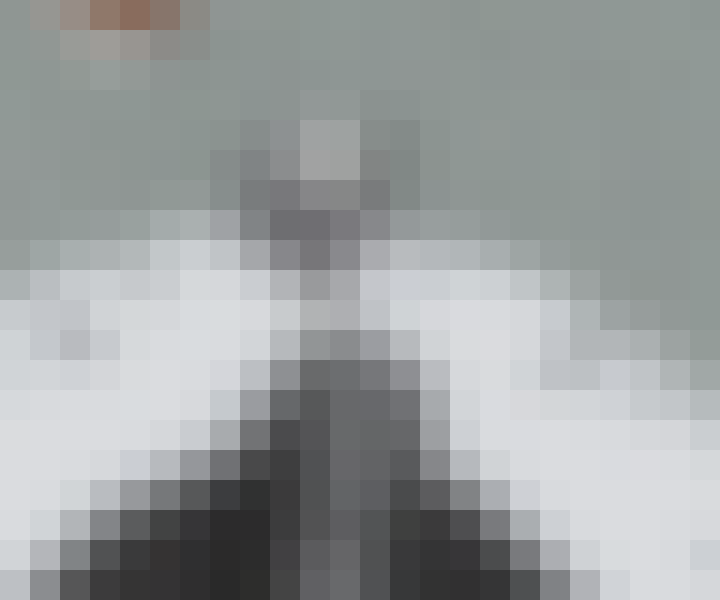

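View pics/rs11.png

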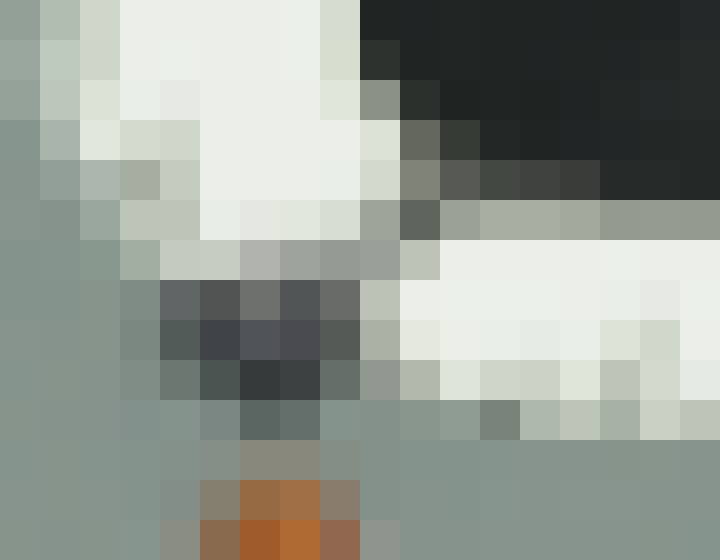

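```bash
python3 - <<'E'
from bench import env,cams,ticket
print(ticket.finish_job())
E
```

```text
the job is handed in; nothing more can be done
None
```

The T-footed mount is lying in the pocket that was empty, the knob is set to the rider, and I handed the job in with about 17 s on the robot's clock. No verdict was reported.

- **Mount:** I gripped the aluminium T-footed mount by its lug and lowered it into the pocket. The arm stopped at the expected seated height with about 6 N of contact, and then I released it. The final top and scene pictures show the foot inside the pocket, square like its neighbour, with its top level with the ribs.
- **Knob:** I gripped the knob's bar and turned it clockwise about 2.36 rad in one grasp, then released it and swung the arm clear. The pointer and the rider's point meet in both close crops.
- **Bystanders:** In the final pictures the rider, the other mounts, the bottle and the screwdriver look unmoved. The tool force was about 0 N at the end.

**Checks that disagreed:**
- **Cameras:** The two cameras differed by about 2 mm in x and 3 mm in y. I used the scene camera because it matched the robot.
- **Pocket:** The scene-view outline of the pocket fitted poorly, so I took its position from the plate's screws and the neighbouring mount.
- **Pointer angle:** Estimates were −0.019 rad from the gripper and −0.044 rad from the white line; the rider's ran from −0.005 to −0.037 rad. At worst that is about 0.04 rad apart, against roughly 0.088 rad allowed.

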